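# Load the drill jig and flip its leaf shut

## Task

Load the drill jig: while its hinged leaf still stands open, push the undrilled plate that lies loose on the jig's bed up against the two back pins and along against the end pin, so that it sits square and touches all three, then push the leaf over so that it flips down and lies fully closed on top of the plate. Do it all by pushing with the fingertips: do not pick the plate up, and leave the spray can, the drilled plate and the brush where they are. Finish with the hand clear.

Things in the scene. Friction and masses are not known exactly. Their poses are not given: they have to be found in the camera images.
- jig: Drill jig fixed to the bench: steel bed 150 (x) by 260 (y) by 20 mm high (z). Origin at the centre of its underside, on the bench top; x points to the back (hinge side, away from the robot within 0.3 rad), y along the jig to the robot's left. Two hinge lugs stand at x 44 to 66 mm, y 62 to 76 and -76 to -62 mm, up to z 52 mm.
- plate_home (a point): Where the plate's centre lies when it touches all three pins, square to the jig: x +10, y 0, z +26 mm from the jig's origin. The fixed pins are 10 mm in diameter and stand 10 mm above the bed: two back pins with centres 25 mm behind this point (x) and 35 mm either side (y), one end pin 80 mm to the left of it (+y).
- plate_center (a point): Centre (half-way up) of the undrilled flat aluminium plate, 40 (x) by 150 (y) by 12 mm high, about 0.19 kg, loose on the bed, top 32 mm above the bench. At the start it lies 14 to 32 mm short of home in x, 15 to 30 mm short in y, up to 0.12 rad askew. It slides with ordinary friction, 1 to 3 N; pushed far from square it can bind on a pin.
- leaf (a joint): Angle of the hinged leaf in rad: 0 = flat, fully closed, about 1 mm above the plate; 1.57 = upright; 1.8 to 2.05 = open at the start, leaning back past upright; 2.2 = back limit. Stiff hinge: the leaf stays wherever it is left and must be pushed right down; pushing 75 mm from the hinge takes 1 to 6 N.
- leaf_hinge (a point): Middle of the leaf's hinge axis, fixed on the jig, 55 mm behind its origin (x) and 39.5 mm above the bench. The axis runs along the jig's y. The leaf closes by turning over from the back towards the front (the jig's -x).
- leaf_edge (a point): Middle of the leaf's free edge, 111 mm from the hinge axis. Aluminium, 12 mm thick, hinge axis in its mid-plane, four drill bushes up to 1.5 mm proud; 118 mm wide up to 91 mm from the axis, then a finger tab 36 mm wide. Site x points to the hinge, y along the axis, z out of the face that is on top when closed (the back face while it stands open).
- drilled_center (a point): Centre (half-way up) of a finished plate with four drilled holes, 40 (x) by 150 (y) by 12 mm, loose on the bench to the right of the jig. Leave alone.
- can_center (a point): Centre of a spray can with a white cap, 60 mm in diameter and 176 mm high, standing on the bench to the left of the jig. Leave alone.
- chip_brush: Hand brush lying on the bench behind the jig, about 200 mm long along its x, 40 mm wide, 20 mm high; origin at the middle of its underside. Leave alone.
Things that resemble listed ones, but are neither listed nor needed, are in the scene too. Leave any red look-alike of the part that bears plate_center alone.

How it is judged:
On the way, in this order (a step that is already met when the one before it is completed fails the run):
1. the plate sits against the two back pins and the end pin while the leaf still stands open (x of plate_center in the frame of jig between 0.007 and 0.013 m and y of plate_center in the frame of jig between -0.003 and 0.003 m and z of plate_center in the frame of jig between 0.022 and 0.03 m and angle between the x axis of plate_center and the x axis of jig, either way round below 0.04 rad and value of joint leaf above 1.2 rad), for 0.2 s.
2. the leaf is flipped down, fully closed over the plate (value of joint leaf below 0.05 rad and x of plate_center in the frame of jig between 0.007 and 0.013 m and y of plate_center in the frame of jig between -0.003 and 0.003 m and z of plate_center in the frame of jig between 0.022 and 0.03 m and angle between the x axis of plate_center and the x axis of jig, either way round below 0.04 rad), for 0.2 s.
At the end, for the whole second after the job is handed in: The plate lies at rest on the bed within 3 mm of touching the two back pins and the end pin and square to the jig within 0.04 rad; the leaf is closed over it to within 0.05 rad (all of step 2 and linear speed of plate below 0.01 m/s).
It fails at once if the plate was lifted or climbed onto a pin (z of plate_center in the frame of jig above 0.034 m or angle between plate_center's own z axis and vertical above 0.2 rad).
It fails at once if the plate was pushed off the bed (z of plate_center in the frame of jig below 0.018 m).
It fails at once if a bystander was moved (distance of any of drilled_center, can_center, chip_brush from where it was at the start of the episode above 0.02 m).
It also fails if it takes over 72 s, if anything falls off the work surface, if the arm or the gripper's body presses on something with over 40 N, if the wrist force passes 120 N, or if a joint passes its speed limit or range.

## Robot

A 6-joint arm with a two-finger parallel gripper is mounted at the origin on the work surface. World frame = base frame: x ahead of the robot, y to its left, z up, the work surface at z = 0. Lengths are in m, angles in rad, forces in N, time in s.
With the tool pointing down it reaches from about 0.375 to 0.925 m from the base axis. Payload 5.7 kg.
Tool frame: the origin (TCP) lies between the finger pads; the fingertips stand bot.tips_ahead ahead of it and the grasp point (between the pads) is the TCP (bot.tips_ahead is the distance from the TCP to the fingertips, in m); z points along the fingers, y is the direction in which the jaws open and shut (so a half turn about z gives the same grasp; the last joint's range is limited). The gripper opens to 85 mm and grips with 20 to 120 N. Pads are 22 mm wide; open, the fingers measure 114 mm over their backs; the gripper's body (76 mm by 85 mm) begins 54 mm behind the grasp point. The pads swing forward as they close: fully open they stand 13 mm farther back than shut.
Start: joints at [-1.362, 0.359, 1.51, -0, 1.272, -0.115], TCP at [0.191, -0.569, 0.217] pointing down, gripper open.
Joint ranges: [-2.97, 2.97], [-1.01, 2.36], [0.21, 2.38], [-0.96, 4.11], [0.2, 2.71], [-2.98, 2.98]. Speed limits (rad/s): [2.39, 2.39, 3.14, 3.14, 3.14, 3.14].

## Interface

Orientations are given as a rotation vector (axis times angle).
In Python, from rig import bot gives the robot as it stands. The module is installed in compiled form; this text tells all that it offers.
- The arm moves only by the tool move_arm, never from a script. Its argument "steps" is a list of rows, each an object of numbers: "dx", "dy", "dz": the shift along the tool's x, y, z in m; "ax", "ay", "az": the turn, a rotation vector about the tool's x, y, z in degrees. In form: [{"dx": .., "dy": .., "dz": .., "ax": .., "ay": .., "az": ..}, ...]. A call has exactly 10 rows; each row is the pose to reach, as a shift and turn from the pose commanded when the call began, along the tool's axes at that moment; what a row does not reach only later rows make up. A row lasts 1/12 s, in which the tool goes at most 41.7 mm and 7.16 degrees, less where a joint would pass 70% of its speed; a pose out of reach is approached as far as the arm can. A call with a gripper value outside its range is refused whole. "grip" is the closure, from 0 (fully open) to 1 (shut), set as the call begins (left out, the last holds). The fingers move at their own pace and stop on an object; "force" is the grip in N (left out, the last holds). Time passes only in rows, so rows that repeat a pose let the fingers close, or fill a call up. It gives the time, the measured TCP pose, the force and the opening at its end, in the units of the state.
- bot.get_obs(): the state, without advancing time (a new reading comes with each control period).
- bot.grab_frame(name): name is "scene" or "top" or "wrist"; returns a dict with "color" (480x640x3 uint8, blue, green, red), "fx", "fy", "cx", "cy" (pixels), "R" (3x3) and "t" (3): a world point X has camera coordinates R X + t. Camera axes: x right, y down, z forward; pixel columns grow to the right and rows downward; lengths in m; the calibration is good to about 2 mm. A picture is of the moment at which its call begins. There is no depth.
- bot.close_job(): hands the job in, once; it reports no verdict.
The state is a dict: "time_s": time; "q": joint angles; "joint_vel": joint speeds; "joint_efforts": joint torques, N m; "ee_pos": TCP position; "tool_rot": TCP orientation; "ft_force": force on the tool from outside, world axes, zero at the start; "moment": the same for the moment, N m; "width": opening from 0.0 (shut) to 1.0 (fully open).
Only numpy, scipy, OpenCV 4.12 (cv2) and the standard library are available. Lean on these libraries where they do the work, as an engineer would, in place of code of your own. Each camera call takes 0.05 s, during which the arm holds its last target.

## Working session

There is one attempt and no reset: what is moved stays moved. The work goes in short steps, Python scripts to look and compute and a tool call to move; the robot and the scene stay as the last step left them, time stands still between calls to the robot, and variables do not carry over. Pictures are saved under pics/ and viewed, and the job is handed in when it is done.

Besides the shell and the picture viewer there is one more tool, called after "Request:" in YAML: its name, and indented under it one key for each argument. move_arm: Moves the arm, as the interface text tells. Its arguments: {"type":"object","properties":{"steps":{"type":"array"},"grip":{"type":"number"},"force":{"type":"number"}},"required":["steps"]}

```bash
mkdir -p pics; python3 - <<'E'
from rig import bot
import cv2,numpy as np
for n in("scene","top"):
    f=bot.grab_frame(n);cv2.imwrite(f"pics/{n}0.png",f["color"]);print(n,f["fx"],f["fy"],f["cx"],f["cy"],np.round(f["R"],4).tolist(),np.round(f["t"],4))
print(bot.get_obs(),bot.tips_ahead)
E
```

```text
scene 518.0773878356953 518.0773878356953 324.22251714138434 236.50753627953358 [[-0.4536, 0.891, -0.0201], [0.6543, 0.3175, -0.6864], [-0.6052, -0.3245, -0.727]] [ 0.2234 -0.3049  1.4781]
top 511.66747177924157 511.66747177924157 320.30423267252763 238.75620611285237 [[0.018, -0.9997, 0.0135], [-0.9937, -0.0194, -0.11], [0.1102, -0.0115, -0.9938]] [-0.0117  0.518   0.9743]
{'time_s': 0.1, 'q': array([-1.36206420e+00,  3.59405380e-01,  1.51136549e+00,  9.73901788e-06,
        1.27250930e+00, -1.15119772e-01]), 'joint_vel': array([ 0.00020784, -0.00183807, -0.00234314,  0.00035825,  0.00037205,
       -0.00273418]), 'joint_efforts': array([ 1.54704547e-03, -5.28650522e+01, -2.79350978e+01, -5.91771027e-05,
        5.00454233e-03, -2.57099771e-05]), 'ee_pos': array([ 0.19077923, -0.56816339,  0.21633839]), 'tool_rot': array([-3.09883295e+00, -5.06208964e-01,  1.09364346e-04]), 'ft_force': array([-0.50342719,  0.00251327, -0.11015824]), 'moment': array([-0.02065687,  0.00164157, -0.02016306]), 'width': 1.0021144351712417} 0.019
```

View pics/scene0.png

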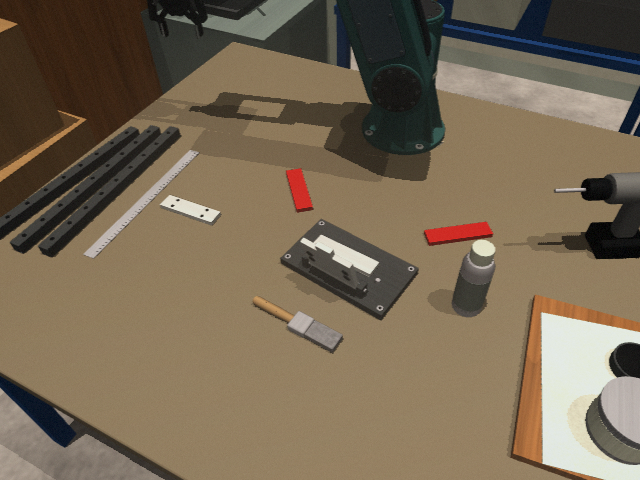

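View pics/top0.png

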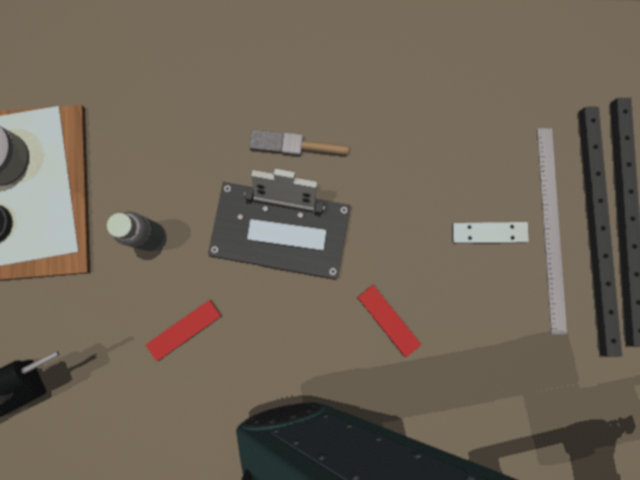

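The undrilled plate is the light bar on the jig bed, at top (287,235). The red bars at (184,330) and (389,320) are look-alikes, and the four-hole plate at (490,232) is the drilled one. The can is at (130,230), the brush at (300,143), and the leaf stands open at (284,188). I'll enlarge to confirm.

```bash
python3 - <<'E'
import cv2
a=cv2.imread("pics/top0.png")[170:290,200:360]
cv2.imwrite("pics/top0c.png",cv2.resize(a,None,fx=5,fy=5,interpolation=cv2.INTER_CUBIC))
a=cv2.imread("pics/scene0.png")[210:320,275:425]
cv2.imwrite("pics/scene0c.png",cv2.resize(a,None,fx=5,fy=5,interpolation=cv2.INTER_CUBIC))
E
```

```text
(no output)
```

View pics/top0c.png

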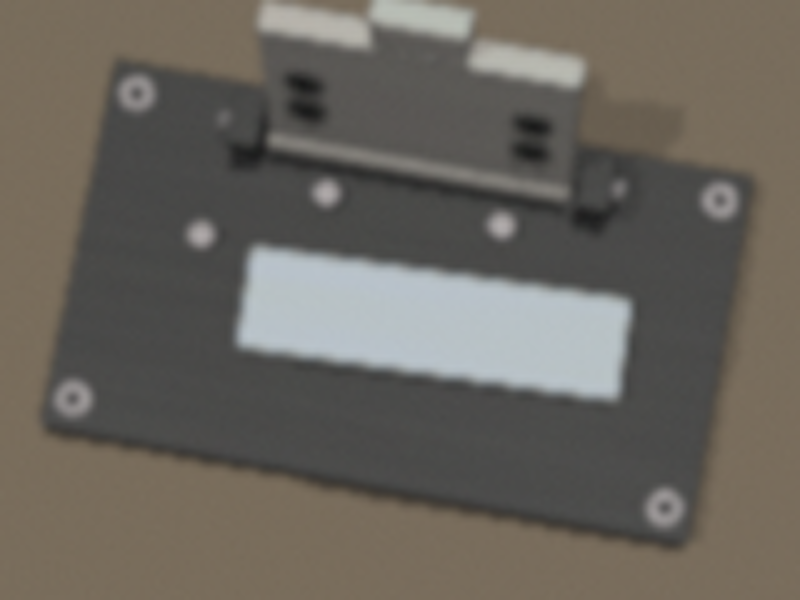

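View pics/scene0c.png

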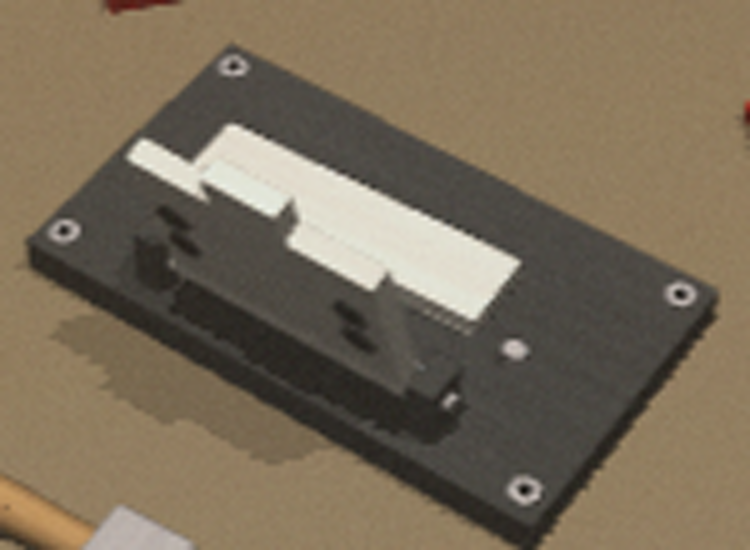

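```bash
cat >h.py <<'E'
import numpy as np
from rig import bot
def ray(f,uv,z):
    R=np.array(f["R"]);t=np.array(f["t"]);C=-R.T@t
    d=R.T@np.array([(uv[0]-f["cx"])/f["fx"],(uv[1]-f["cy"])/f["fy"],1])
    return (C+d*(z-C[2])/d[2])[:2]
def proj(f,X):
    c=np.array(f["R"])@X+np.array(f["t"]); return np.array([f["fx"]*c[0]/c[2]+f["cx"],f["fy"]*c[1]/c[2]+f["cy"]])
def fit(P,W): # rigid 2d
    P=np.array(P);W=np.array(W);p=P-P.mean(0);w=W-W.mean(0)
    th=np.arctan2((p[:,0]*w[:,1]-p[:,1]*w[:,0]).sum(),(p*w).sum())
    c,s=np.cos(th),np.sin(th);M=np.array([[c,-s],[s,c]])
    o=W.mean(0)-M@P.mean(0); return o,th,M,np.linalg.norm(P@M.T+o-W,axis=1)
E
python3 - <<'E'
from h import *
f=bot.grab_frame("top")
cv=lambda p:((p[0]+.5)/5-.5+200,(p[1]+.5)/5-.5+170)
g=lambda p,z:ray(f,cv(p),z)
loc=[(.010,.080),(.035,.035),(.035,-.035)]
W=[g(p,.03) for p in[(201,233),(326,192),(502,225)]]
print("pins",fit(loc,W))
S=[g(p,.02) for p in[(136,93),(719,201),(664,508),(73,399)]]
print("screw centre",np.mean(S,0), [np.linalg.norm(S[0]-S[1]),np.linalg.norm(S[1]-S[2])])
v=S[0]-S[1];print("th y",np.arctan2(-v[0],v[1])); v=S[3]-S[2];print(np.arctan2(-v[0],v[1]))
a,b=np.linalg.norm(S[0]-S[1])/2,np.linalg.norm(S[1]-S[2])/2
C=[(.06,.115),(.06,-.115),(-.06,-.115),(-.06,.115)]
o,th,M,r=fit(loc+C,W+S);print("all",o,th,r)
PL=[g(p,.032) for p in[(252,245),(632,298),(619,401),(236,347)]]
po,pt,_,r=fit([(.02,.075),(.02,-.075),(-.02,-.075),(-.02,.075)],PL)
print("plate",po,pt,r,"in jig",M.T@(po-o),pt-th)
f2=bot.grab_frame("scene")
cs=lambda p:((p[0]+.5)/5-.5+275,(p[1]+.5)/5-.5+210)
S2=[ray(f2,cs(p),.02) for p in[(524,490),(64,231),(233,66),(680,294)]]
print("scene screws",fit(C,S2))
P2=[ray(f2,cs(p),.032) for p in[(472,320),(522,263),(232,124)]]
print("scene plate",fit([(.02,.075),(-.02,.075),(-.02,-.075)],P2))
# leaf angle: outer top edge corners
h=np.array([*(o+M@[.055,0]),.0395])
for ang in np.arange(1.75,2.1,.05):
    x=h+np.array([*(M@[-np.cos(ang)*.111,0]),np.sin(ang)*.111])
    print(round(ang,2),proj(f,x).round(1),proj(f2,x).round(1))
E
```

```text
pins (array([0.53628706, 0.07949601]), np.float64(-0.16674074350219562), array([[ 0.98613094,  0.16596918],
       [-0.16596918,  0.98613094]]), array([0.00015124, 0.00018353, 0.0003174 ]))
screw centre [0.53602068 0.07963458] [np.float64(0.23640754600415761), np.float64(0.12414823114572149)]
th y -0.16519189570268794
-0.1635740459423751
all [0.53615672 0.07954454] -0.1644104708226808 [0.0002796  0.00027343 0.00043035 0.00402809 0.0035478  0.0039628
 0.00392932]
plate [0.52553098 0.06419943] -0.12020721624053314 [0.00041979 0.00037221 0.00068603 0.00039112] in jig [-0.00797091 -0.0168773 ] 0.04420325458214765
scene screws (array([0.53277847, 0.07869339]), np.float64(-0.16396236031959235), array([[ 0.98658826,  0.1632287 ],
       [-0.1632287 ,  0.98658826]]), array([0.00410288, 0.00374385, 0.00406616, 0.00376105]))
scene plate (array([0.52385822, 0.06478139]), np.float64(-0.12406975436932174), array([[ 0.99231322,  0.12375169],
       [-0.12375169,  0.99231322]]), array([0.00185077, 0.00068187, 0.00132487]))
1.75 [282.5 178.1] [326.2 243.6]
1.8 [283.1 175.3] [324.5 245.8]
1.85 [283.8 172.5] [322.8 248. ]
1.9 [284.4 169.8] [321.2 250.3]
1.95 [285.  167.3] [319.5 252.6]
2.0 [285.6 164.8] [317.9 255.1]
2.05 [286.2 162.4] [316.4 257.6]
2.1 [286.8 160.2] [314.9 260.1]
```

The crops confirm it: the plate in the jig is light, undrilled and lies in front of the two back pins. From the top view the jig is at (0.536, 0.0795) m with yaw -0.164. In jig coordinates the plate is at (-8, -17) mm, askew by +0.044 rad, and the leaf is at about 1.85 rad. The plan is to square the plate in x with the open fingers, then push it in y with the fingers shut.

```bash
cat >>h.py <<'E'
from scipy.spatial.transform import Rotation as Ro
O=np.array([.536,.0795]);TH=-.1645
MJ=np.array([[np.cos(TH),-np.sin(TH)],[np.sin(TH),np.cos(TH)]])
def where():
    s=bot.get_obs();p=s["ee_pos"];R=Ro.from_rotvec(s["tool_rot"])
    j=MJ.T@(p[:2]-O);x=R.as_matrix()
    print("t",round(s["time_s"],2),"jig mm",(j*1e3).round(1),"z",round(p[2]*1e3,1),"yaw-th deg",np.degrees(np.arctan2(x[1,0],x[0,0])-TH).round(2),"toolz",x[:,2].round(3),"F",s["ft_force"].round(2),"w",round(s["width"],3),"q",np.round(s["q"],2))
def go(jx,jy,z):
    s=bot.get_obs();p=s["ee_pos"];R=Ro.from_rotvec(s["tool_rot"])
    T=np.array([*(O+MJ@[jx,jy]),z]);d=R.inv().apply(T-p)
    x=np.array([*(MJ@[1,0]),0]);Rt=Ro.from_matrix(np.array([x,np.cross([0,0,-1],x),[0,0,-1]]).T)
    print("d mm",(d*1e3).round(1),"rot deg",np.degrees((R.inv()*Rt).as_rotvec()).round(2))
E
python3 - <<'E'
from h import *
where();go(-.055,-.017,.217)
E
```

```text
t 0.2 jig mm [-234.5 -695.7] z 216.5 yaw-th deg 27.97 toolz [-0.     0.001 -1.   ] F [ 0.34 -0.45 -0.12] w 1.003 q [-1.36  0.36  1.51 -0.    1.27 -0.12]
d mm [ 4.768e+02 -5.152e+02  3.000e-01] rot deg [-7.000e-02  1.000e-02  2.797e+01]
```

Request:
move_arm:
  steps:
    - {"dx": 0.024,"dy": -0.026,"az": 2}
    - {"dx": 0.048,"dy": -0.052,"az": 4}
    - {"dx": 0.072,"dy": -0.077,"az": 7}
    - {"dx": 0.095,"dy": -0.103,"az": 10}
    - {"dx": 0.119,"dy": -0.129,"az": 13}
    - {"dx": 0.143,"dy": -0.155,"az": 16}
    - {"dx": 0.167,"dy": -0.18,"az": 19}
    - {"dx": 0.191,"dy": -0.206,"az": 22}
    - {"dx": 0.215,"dy": -0.232,"az": 25}
    - {"dx": 0.238,"dy": -0.258,"az": 28}

```text
validation failed for argument at $.st...
```

```bash
python3 -c "
from h import *
where();go(-.055,-.017,.100)"
```

```text
t 0.2 jig mm [-234.5 -695.7] z 216.5 yaw-th deg 27.97 toolz [-0.     0.001 -1.   ] F [ 0.34 -0.45 -0.12] w 1.003 q [-1.36  0.36  1.51 -0.    1.27 -0.12]
d mm [ 476.8 -515.   117.3] rot deg [-7.000e-02  1.000e-02  2.797e+01]
```

Every row apparently needs all six fields.

Request:
move_arm:
  steps:
    - {"dx": 0.024,"dy": -0.026,"dz": 0,"ax": 0,"ay": 0,"az": 2}
    - {"dx": 0.048,"dy": -0.052,"dz": 0,"ax": 0,"ay": 0,"az": 4}
    - {"dx": 0.072,"dy": -0.077,"dz": 0,"ax": 0,"ay": 0,"az": 7}
    - {"dx": 0.095,"dy": -0.103,"dz": 0,"ax": 0,"ay": 0,"az": 10}
    - {"dx": 0.119,"dy": -0.129,"dz": 0,"ax": 0,"ay": 0,"az": 13}
    - {"dx": 0.143,"dy": -0.155,"dz": 0,"ax": 0,"ay": 0,"az": 16}
    - {"dx": 0.167,"dy": -0.18,"dz": 0,"ax": 0,"ay": 0,"az": 19}
    - {"dx": 0.191,"dy": -0.206,"dz": 0,"ax": 0,"ay": 0,"az": 22}
    - {"dx": 0.215,"dy": -0.232,"dz": 0,"ax": 0,"ay": 0,"az": 25}
    - {"dx": 0.238,"dy": -0.258,"dz": 0,"ax": 0,"ay": 0,"az": 28}

```text
time_s: 1.03
ee_pos: [0.3348, -0.2468, 0.2171]
tool_rot: [-3.13, 0.263, -0.0]
ft_force: [0.1, -0.7, -0.0]
width: 1.004
```

```bash
python3 -c "
from h import *
where();go(-.055,-.017,.120)"
```

```text
t 1.03 jig mm [-145.1 -354.8] z 217.1 yaw-th deg -0.19 toolz [ 0.  0. -1.] F [ 0.09 -0.69 -0.02] w 1.004 q [-0.8   0.09  1.88  0.    1.17  0.94]
d mm [  88.9 -338.1   97.2] rot deg [-0.01 -0.01 -0.19]
```

Request:
move_arm:
  steps:
    - {"dx": 0.009,"dy": -0.036,"dz": 0.006,"ax": 0,"ay": 0,"az": 0}
    - {"dx": 0.019,"dy": -0.072,"dz": 0.015,"ax": 0,"ay": 0,"az": 0}
    - {"dx": 0.028,"dy": -0.108,"dz": 0.026,"ax": 0,"ay": 0,"az": 0}
    - {"dx": 0.038,"dy": -0.144,"dz": 0.037,"ax": 0,"ay": 0,"az": 0}
    - {"dx": 0.047,"dy": -0.18,"dz": 0.05,"ax": 0,"ay": 0,"az": 0}
    - {"dx": 0.057,"dy": -0.216,"dz": 0.06,"ax": 0,"ay": 0,"az": 0}
    - {"dx": 0.066,"dy": -0.252,"dz": 0.07,"ax": 0,"ay": 0,"az": 0}
    - {"dx": 0.076,"dy": -0.288,"dz": 0.08,"ax": 0,"ay": 0,"az": 0}
    - {"dx": 0.085,"dy": -0.32,"dz": 0.09,"ax": 0,"ay": 0,"az": 0}
    - {"dx": 0.089,"dy": -0.338,"dz": 0.097,"ax": 0,"ay": 0,"az": 0}

```text
time_s: 1.87
ee_pos: [0.4791, 0.0735, 0.1194]
tool_rot: [-3.13, 0.256, -0.001]
ft_force: [0.6, -0.4, 0.1]
width: 1.002
```

```bash
python3 -c "
from h import *
import cv2
where();go(-.055,-.017,.060)
for n in ('scene','wrist'):
  f=bot.grab_frame(n);a=f['color']
  if n=='scene':a=cv2.resize(a[150:330,220:460],None,fx=3,fy=3,interpolation=cv2.INTER_CUBIC)
  cv2.imwrite('pics/%s1.png'%n,a)
"
```

```text
t 1.87 jig mm [-55.1 -15.3] z 119.4 yaw-th deg 0.08 toolz [ 0.001  0.001 -1.   ] F [ 0.57 -0.4   0.14] w 1.002 q [0.01 0.31 1.87 0.   0.96 1.74]
d mm [ 0.1  1.8 59.4] rot deg [-0.06 -0.04  0.08]
```

View pics/scene1.png

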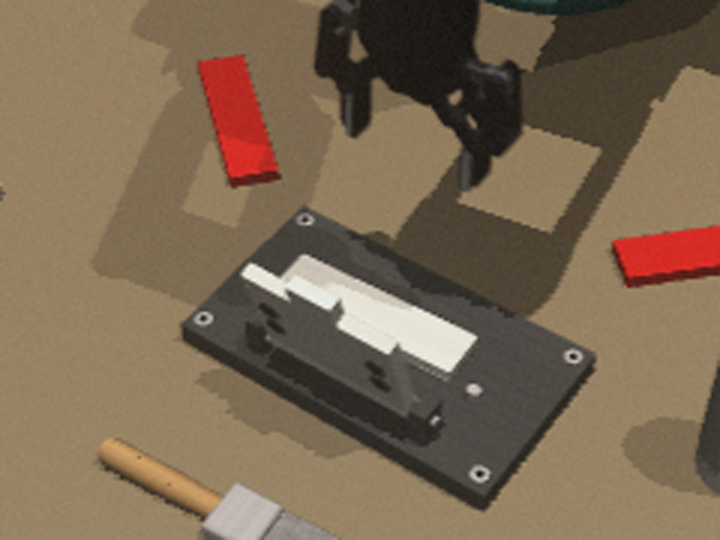

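View pics/wrist1.png

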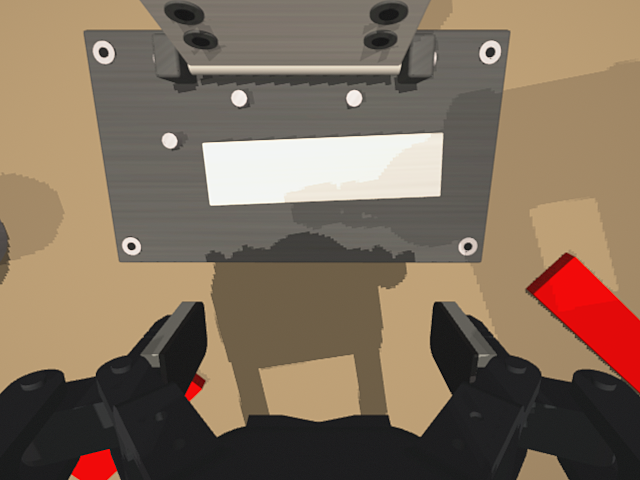

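Wrist view: pins at (239,98), (354,98) and (169,141), screws at (103,52), (490,52), (131,246) and (467,246), plate corners at (203,143), (443,133), (441,195) and (210,205). I'll cross-check the measurement with it.

```bash
python3 -c "
from h import *
f=bot.grab_frame('wrist')
W=[ray(f,p,.03) for p in[(169,141),(239,98),(354,98)]]
loc=[(.010,.080),(.035,.035),(.035,-.035)]
o,th,M,r=fit(loc,W);print(o,th,r)
C=[(.062,.118),(.062,-.118),(-.062,-.118),(-.062,.118)]
print(fit(C,[ray(f,p,.02) for p in[(103,52),(490,52),(467,246),(131,246)]]))
PL=[ray(f,p,.032) for p in[(203,143),(443,133),(441,195),(210,205)]]
po,pt,_,r=fit([(.02,.075),(.02,-.075),(-.02,-.075),(-.02,.075)],PL)
print(M.T@(po-o),pt-th,r)
"
```

```text
[0.5336401  0.07617965] -0.15905750298012608 [0.00061525 0.00020547 0.00047136]
(array([0.53350362, 0.0762102 ]), np.float64(-0.16117872581762396), array([[ 0.98703881,  0.16048177],
       [-0.16048177,  0.98703881]]), array([0.00145568, 0.00164261, 0.00120217, 0.00139986]))
[-0.00810699 -0.01709392] 0.04046537398062601 [0.0002667  0.00056929 0.00073957 0.00050418]
```

Request:
move_arm:
  steps:
    - {"dx": 0,"dy": 0.001,"dz": 0.015,"ax": 0,"ay": 0,"az": 0}
    - {"dx": 0,"dy": 0.002,"dz": 0.035,"ax": 0,"ay": 0,"az": 0}
    - {"dx": 0,"dy": 0.002,"dz": 0.055,"ax": 0,"ay": 0,"az": 0}
    - {"dx": 0,"dy": 0.002,"dz": 0.068,"ax": 0,"ay": 0,"az": 0}
    - {"dx": 0,"dy": 0.002,"dz": 0.074,"ax": 0,"ay": 0,"az": 0}
    - {"dx": 0,"dy": 0.002,"dz": 0.078,"ax": 0,"ay": 0,"az": 0}
    - {"dx": 0,"dy": 0.002,"dz": 0.08,"ax": 0,"ay": 0,"az": 0}
    - {"dx": 0,"dy": 0.002,"dz": 0.081,"ax": 0,"ay": 0,"az": 0}
    - {"dx": 0,"dy": 0.002,"dz": 0.082,"ax": 0,"ay": 0,"az": 0}
    - {"dx": 0,"dy": 0.002,"dz": 0.082,"ax": 0,"ay": 0,"az": 0}

```text
time_s: 2.85
ee_pos: [0.4779, 0.0683, 0.0387]
tool_rot: [-3.131, 0.259, -0.002]
ft_force: [-0.3, 0.3, -0.2]
width: 1.003
```

```bash
sed -i 's/^O=.*/O=np.array([.534,.078]);TH=-.163/' h.py; python3 -c "
from h import *
import cv2
where();go(-.055,-.017,.031)
f=bot.grab_frame('scene');a=f['color']
cv2.imwrite('pics/scene2.png',cv2.resize(a[190:320,260:420],None,fx=5,fy=5,interpolation=cv2.INTER_CUBIC))
"
```

```text
t 2.85 jig mm [-53.8 -18.7] z 38.7 yaw-th deg -0.11 toolz [ 0.001  0.    -1.   ] F [-0.29  0.29 -0.15] w 1.003 q [-0.    0.44  1.94  0.    0.75  1.73]
d mm [-1.2 -1.7  7.7] rot deg [-0.01 -0.06 -0.11]
```

View pics/scene2.png

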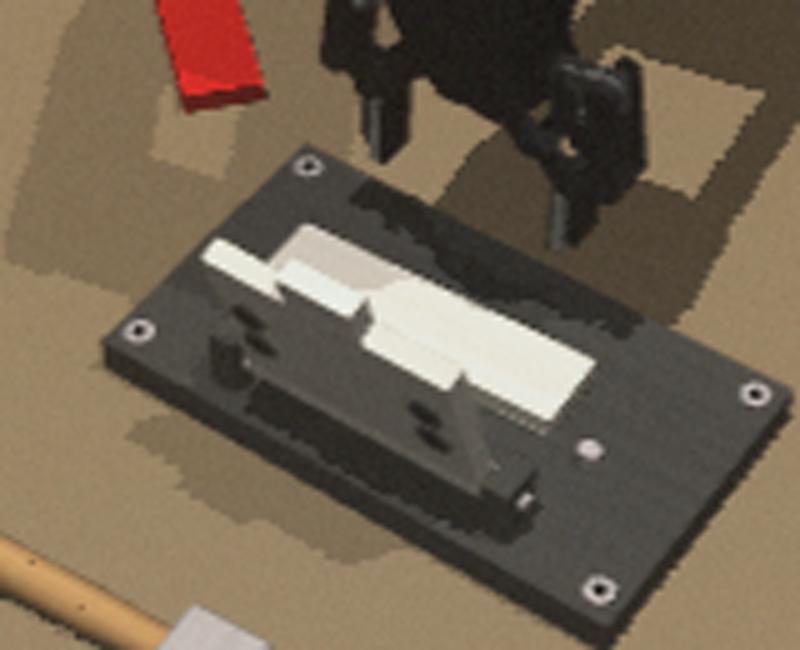

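The finger tips, at crop (380,158) and (560,245), still hover above the bed with no force, so the open tips are about 6 mm ahead of the TCP. I'll lower the tool and start a slow push.

Request:
move_arm:
  steps:
    - {"dx": 0,"dy": -0.001,"dz": 0.003,"ax": 0,"ay": 0,"az": 0}
    - {"dx": 0,"dy": -0.001,"dz": 0.006,"ax": 0,"ay": 0,"az": 0}
    - {"dx": 0,"dy": -0.001,"dz": 0.008,"ax": 0,"ay": 0,"az": 0}
    - {"dx": 0,"dy": -0.001,"dz": 0.008,"ax": 0,"ay": 0,"az": 0}
    - {"dx": 0.004,"dy": -0.001,"dz": 0.008,"ax": 0,"ay": 0,"az": 0}
    - {"dx": 0.008,"dy": -0.001,"dz": 0.008,"ax": 0,"ay": 0,"az": 0}
    - {"dx": 0.012,"dy": -0.001,"dz": 0.008,"ax": 0,"ay": 0,"az": 0}
    - {"dx": 0.015,"dy": -0.001,"dz": 0.008,"ax": 0,"ay": 0,"az": 0}
    - {"dx": 0.018,"dy": -0.001,"dz": 0.008,"ax": 0,"ay": 0,"az": 0}
    - {"dx": 0.02,"dy": -0.001,"dz": 0.008,"ax": 0,"ay": 0,"az": 0}

```text
time_s: 3.73
ee_pos: [0.498, 0.066, 0.0302]
tool_rot: [-3.131, 0.259, -0.001]
ft_force: [-0.6, 0.2, -0.1]
width: 0.999
```

```bash
python3 -c "
from h import *
import cv2
where()
f=bot.grab_frame('wrist');cv2.imwrite('pics/wrist3.png',f['color'])
"
```

```text
t 3.73 jig mm [-33.6 -17.7] z 30.2 yaw-th deg -0.11 toolz [ 0.001  0.    -1.   ] F [-0.57  0.19 -0.1 ] w 0.999 q [-0.01  0.48  1.91  0.    0.76  1.73]
```

View pics/wrist3.png

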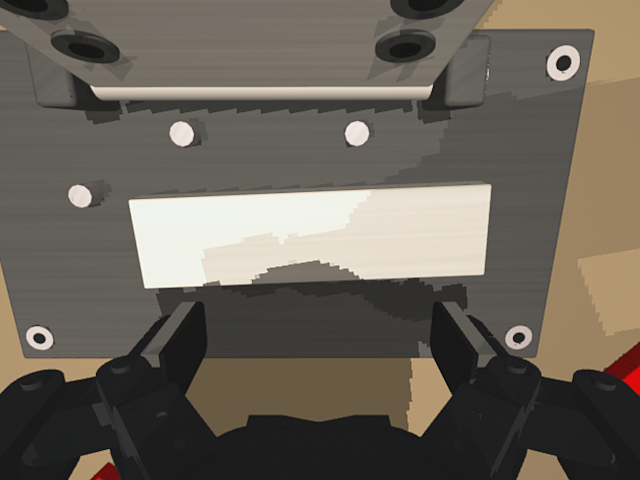

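The tips (left 190,302; right 445,302) are just short of the plate's front edge, at rows 275 to 287. I'll continue the push.

Request:
move_arm:
  steps:
    - {"dx": 0.002,"dy": 0,"dz": 0,"ax": 0,"ay": 0,"az": 0}
    - {"dx": 0.004,"dy": 0,"dz": 0,"ax": 0,"ay": 0,"az": 0}
    - {"dx": 0.006,"dy": 0,"dz": 0,"ax": 0,"ay": 0,"az": 0}
    - {"dx": 0.008,"dy": 0,"dz": 0,"ax": 0,"ay": 0,"az": 0}
    - {"dx": 0.01,"dy": 0,"dz": 0,"ax": 0,"ay": 0,"az": 0}
    - {"dx": 0.011,"dy": 0,"dz": 0,"ax": 0,"ay": 0,"az": 0}
    - {"dx": 0.012,"dy": 0,"dz": 0,"ax": 0,"ay": 0,"az": 0}
    - {"dx": 0.013,"dy": 0,"dz": 0,"ax": 0,"ay": 0,"az": 0}
    - {"dx": 0.014,"dy": 0,"dz": 0,"ax": 0,"ay": 0,"az": 0}
    - {"dx": 0.014,"dy": 0,"dz": 0,"ax": 0,"ay": 0,"az": 0}

```text
time_s: 4.62
ee_pos: [0.5114, 0.0638, 0.0302]
tool_rot: [-3.131, 0.259, -0.0]
ft_force: [0.1, -0.2, -0.2]
width: 1.002
```

```bash
python3 -c "
from h import *
import cv2
where()
f=bot.grab_frame('wrist');cv2.imwrite('pics/wrist4.png',f['color'])
"
```

```text
t 4.62 jig mm [-20.  -17.7] z 30.2 yaw-th deg -0.11 toolz [ 0.  0. -1.] F [ 0.1  -0.18 -0.19] w 1.002 q [-0.01  0.49  1.88  0.    0.77  1.73]
```

View pics/wrist4.png

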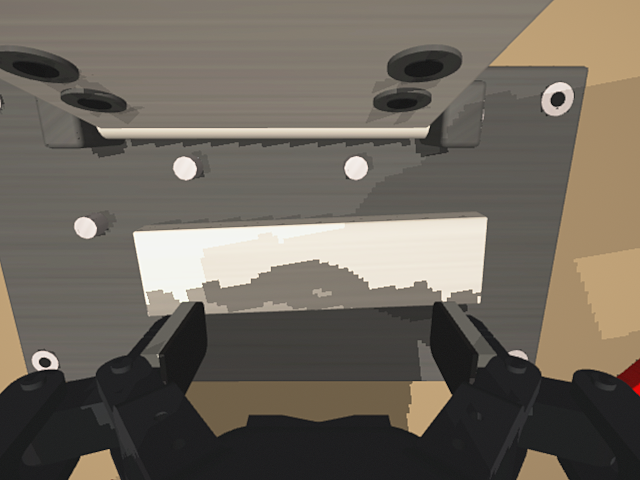

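```bash
cat >>h.py <<'E'
def meas(f,pins,pl,idx=(0,1,2,3),show=True):
    loc=[(.010,.080),(.035,.035),(.035,-.035)]
    o,th,M,r=fit(loc,[ray(f,p,.03) for p in pins])
    L=np.array([(.02,.075),(.02,-.075),(-.02,-.075),(-.02,.075)])[list(idx)]
    po,pt,_,r2=fit(L,[ray(f,p,.032) for p in pl])
    print("jig",o.round(4),round(th,4),(r*1e3).round(1),"plate",((M.T@(po-o))*1e3).round(1),round(pt-th,4),(r2*1e3).round(1))
E
python3 -c "
from h import *
f=bot.grab_frame('wrist')
meas(f,[(86,228),(185,168),(356,168)],[(133,232),(487,217),(481,302),(148,315)])
for x in (-.02,-.01,0):
  for y in (-.05,.05):
    print(x,y)
s=bot.get_obs();R=Ro.from_rotvec(s['tool_rot'])
for d in ([.011,-.0425,.006],[.011,.0425,.006],[-.011,.0425,.006],[.011,-.0425,-.02]): print(d,proj(f,s['ee_pos']+R.apply(d)))
"
```

```text
jig [0.5346 0.0785] -0.1613 [0.3 0.2 0.3] plate [ -8.  -16.7] 0.0403 [0.5 0.4 0.6 0.6]
-0.02 -0.05
-0.02 0.05
-0.01 -0.05
-0.01 0.05
0 -0.05
0 0.05
[0.011, -0.0425, 0.006] [222.91555608 265.70923509]
[0.011, 0.0425, 0.006] [407.85654643 265.77794972]
[-0.011, 0.0425, 0.006] [404.80089143 309.29602975]
[0.011, -0.0425, -0.02] [207.04199799 288.51670524]
```

```bash
python3 -c "
from h import *
import cv2
f=bot.grab_frame('wrist');s=bot.get_obs();R=Ro.from_rotvec(s['tool_rot'])
for y in (.0425,.0475):
 for z in (.006,-.007,-.013,-.02,-.03,-.04): print(y,z,[proj(f,s['ee_pos']+R.apply([x,y,z])).round() for x in (-.011,0,.011)])
Rc=np.array(f['R']);C=-Rc.T@np.array(f['t']);print('cam in tool',R.inv().apply(C-s['ee_pos']).round(3),'optical axis tool',R.inv().apply(Rc[2]).round(3))
f=bot.grab_frame('scene');a=f['color']
cv2.imwrite('pics/scene5.png',cv2.resize(a[190:310,270:390],None,fx=5,fy=5,interpolation=cv2.INTER_CUBIC))
"
```

```text
0.0425 0.006 [array([405., 309.]), array([406., 288.]), array([408., 266.])]
0.0425 -0.007 [array([411., 323.]), array([413., 300.]), array([415., 276.])]
0.0425 -0.013 [array([414., 329.]), array([416., 306.]), array([418., 282.])]
0.0425 -0.02 [array([419., 338.]), array([421., 314.]), array([423., 289.])]
0.0425 -0.03 [array([425., 352.]), array([428., 326.]), array([430., 299.])]
0.0425 -0.04 [array([433., 368.]), array([435., 340.]), array([438., 312.])]
0.0475 0.006 [array([415., 309.]), array([417., 288.]), array([419., 266.])]
0.0475 -0.007 [array([422., 323.]), array([424., 300.]), array([426., 276.])]
0.0475 -0.013 [array([426., 329.]), array([428., 306.]), array([430., 282.])]
0.0475 -0.02 [array([431., 338.]), array([433., 314.]), array([435., 289.])]
0.0475 -0.03 [array([438., 352.]), array([441., 326.]), array([444., 299.])]
0.0475 -0.04 [array([447., 368.]), array([450., 340.]), array([453., 312.])]
cam in tool [ 0.071  0.001 -0.158] optical axis tool [-0.278  0.     0.961]
```

View pics/scene5.png

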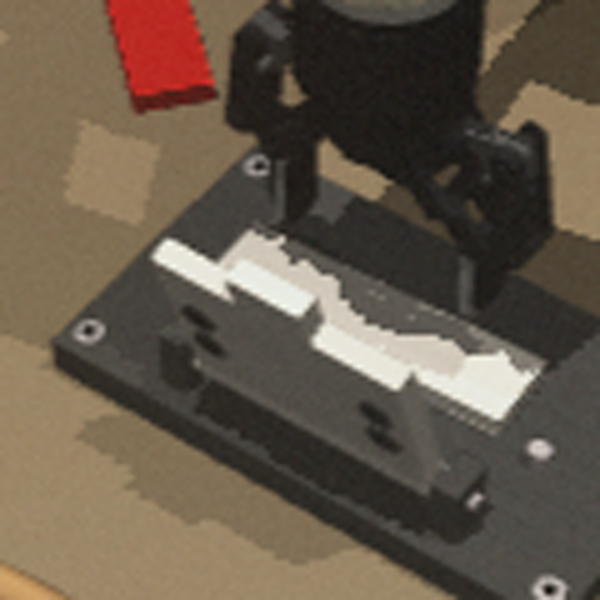

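```bash
python3 -c "
from h import *
f=bot.grab_frame('scene');s=bot.get_obs();R=Ro.from_rotvec(s['tool_rot'])
for y in (-.0475,.0475):
 for z in (.006,-.007,-.013,-.02,-.03): print(y,z,[((proj(f,s['ee_pos']+R.apply([x,y,z]))-[270,190])*5).round() for x in (-.011,0,.011)])
"
```

```text
-0.0475 0.006 [array([486., 341.]), array([472., 356.]), array([458., 372.])]
-0.0475 -0.007 [array([488., 321.]), array([473., 336.]), array([459., 352.])]
-0.0475 -0.013 [array([488., 311.]), array([474., 327.]), array([459., 343.])]
-0.0475 -0.02 [array([489., 300.]), array([474., 316.]), array([460., 332.])]
-0.0475 -0.03 [array([490., 284.]), array([475., 300.]), array([461., 316.])]
0.0475 0.006 [array([308., 247.]), array([293., 262.]), array([279., 277.])]
0.0475 -0.007 [array([307., 227.]), array([293., 242.]), array([278., 257.])]
0.0475 -0.013 [array([307., 218.]), array([293., 233.]), array([278., 248.])]
0.0475 -0.02 [array([307., 207.]), array([292., 222.]), array([277., 237.])]
0.0475 -0.03 [array([307., 191.]), array([292., 206.]), array([277., 221.])]
```

The plate hasn't moved, still (-8, -17) mm. The tips' images in both cameras, wrist (205,302)/(432,302) and scene crop (285,222)/(475,313), put the open tips about 28 mm behind the TCP. They are passing over the plate. I'll back off and lower further, watching the force.

Request:
move_arm:
  steps:
    - {"dx": -0.01,"dy": 0,"dz": 0,"ax": 0,"ay": 0,"az": 0}
    - {"dx": -0.022,"dy": 0,"dz": 0,"ax": 0,"ay": 0,"az": 0}
    - {"dx": -0.032,"dy": 0,"dz": 0,"ax": 0,"ay": 0,"az": 0}
    - {"dx": -0.034,"dy": 0,"dz": 0,"ax": 0,"ay": 0,"az": 0}
    - {"dx": -0.034,"dy": 0,"dz": 0.004,"ax": 0,"ay": 0,"az": 0}
    - {"dx": -0.034,"dy": 0,"dz": 0.008,"ax": 0,"ay": 0,"az": 0}
    - {"dx": -0.034,"dy": 0,"dz": 0.012,"ax": 0,"ay": 0,"az": 0}
    - {"dx": -0.034,"dy": 0,"dz": 0.015,"ax": 0,"ay": 0,"az": 0}
    - {"dx": -0.034,"dy": 0,"dz": 0.016,"ax": 0,"ay": 0,"az": 0}
    - {"dx": -0.034,"dy": 0,"dz": 0.016,"ax": 0,"ay": 0,"az": 0}

```text
time_s: 5.7
ee_pos: [0.4775, 0.0693, 0.0136]
tool_rot: [-3.131, 0.259, 0.001]
ft_force: [1.1, -0.0, -0.1]
width: 1.003
```

```bash
python3 -c "
from h import *
import cv2
where()
f=bot.grab_frame('scene');a=f['color'];b=bot.grab_frame('wrist')['color']
c=cv2.resize(a[170:310,270:410],(560,560),interpolation=cv2.INTER_CUBIC)
cv2.imwrite('pics/scene6.png',c);cv2.imwrite('pics/wrist6.png',b)
"
```

```text
t 5.7 jig mm [-54.3 -17.8] z 13.6 yaw-th deg -0.12 toolz [-0.001  0.    -1.   ] F [ 1.07 -0.03 -0.07] w 1.003 q [0.   0.49 1.96 0.   0.69 1.74]
```

View pics/scene6.png

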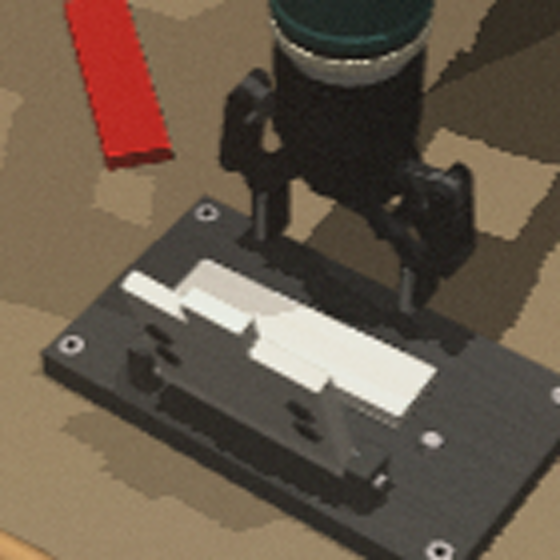

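View pics/wrist6.png

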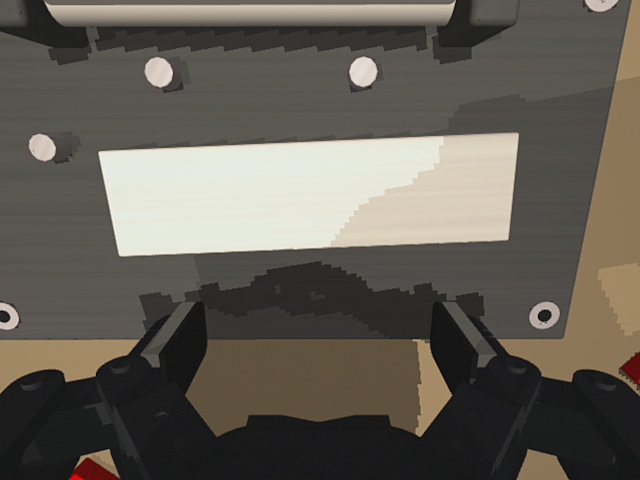

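Tips are still above the bed at wrist row 302 and there is no contact. Lowering further.

Request:
move_arm:
  steps:
    - {"dx": 0,"dy": 0,"dz": 0.004,"ax": 0,"ay": 0,"az": 0}
    - {"dx": 0,"dy": 0,"dz": 0.008,"ax": 0,"ay": 0,"az": 0}
    - {"dx": 0,"dy": 0,"dz": 0.01,"ax": 0,"ay": 0,"az": 0}
    - {"dx": 0,"dy": 0,"dz": 0.011,"ax": 0,"ay": 0,"az": 0}
    - {"dx": 0,"dy": 0,"dz": 0.012,"ax": 0,"ay": 0,"az": 0}
    - {"dx": 0,"dy": 0,"dz": 0.012,"ax": 0,"ay": 0,"az": 0}
    - {"dx": 0,"dy": 0,"dz": 0.012,"ax": 0,"ay": 0,"az": 0}
    - {"dx": 0,"dy": 0,"dz": 0.012,"ax": 0,"ay": 0,"az": 0}
    - {"dx": 0,"dy": 0,"dz": 0.012,"ax": 0,"ay": 0,"az": 0}
    - {"dx": 0,"dy": 0,"dz": 0.012,"ax": 0,"ay": 0,"az": 0}

```text
time_s: 6.63
ee_pos: [0.4776, 0.0694, 0.0022]
tool_rot: [-3.131, 0.259, -0.0]
ft_force: [-0.1, -0.4, -0.1]
width: 1.002
```

```bash
python3 -c "
from h import *
import cv2
where()
f=bot.grab_frame('scene');a=f['color']
c=cv2.resize(a[190:290,290:410],(720,600),interpolation=cv2.INTER_CUBIC)
cv2.imwrite('pics/scene7.png',c)
s=bot.get_obs();R=Ro.from_rotvec(s['tool_rot'])
for y in (-.0475,.0475):
 for z in (.006,-.01,-.02,-.03): print(y,z,[((proj(f,s['ee_pos']+R.apply([x,y,z]))-[290,190])*6).round() for x in (-.011,0,.011)])
"
```

```text
t 6.63 jig mm [-54.2 -17.7] z 2.2 yaw-th deg -0.11 toolz [ 0.  0. -1.] F [-0.06 -0.39 -0.06] w 1.002 q [0.   0.51 1.97 0.   0.66 1.74]
-0.0475 0.006 [array([511., 402.]), array([494., 420.]), array([478., 439.])]
-0.0475 -0.01 [array([513., 373.]), array([497., 392.]), array([480., 410.])]
-0.0475 -0.02 [array([514., 355.]), array([498., 373.]), array([481., 392.])]
-0.0475 -0.03 [array([516., 337.]), array([499., 355.]), array([483., 374.])]
0.0475 0.006 [array([302., 294.]), array([285., 311.]), array([268., 328.])]
0.0475 -0.01 [array([302., 265.]), array([285., 282.]), array([268., 300.])]
0.0475 -0.02 [array([302., 247.]), array([285., 264.]), array([268., 281.])]
0.0475 -0.03 [array([302., 229.]), array([285., 246.]), array([268., 263.])]
```

View pics/scene7.png

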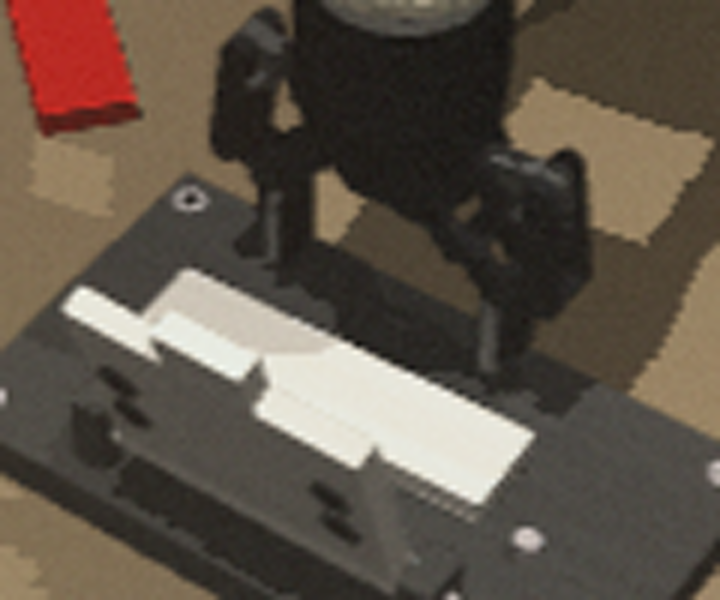

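Tips now stand at about 32 mm height, and the 30 mm offset is consistent again. I'll go down another 6 mm, then advance.

Request:
move_arm:
  steps:
    - {"dx": 0,"dy": 0,"dz": 0.003,"ax": 0,"ay": 0,"az": 0}
    - {"dx": 0,"dy": 0,"dz": 0.005,"ax": 0,"ay": 0,"az": 0}
    - {"dx": 0,"dy": 0,"dz": 0.006,"ax": 0,"ay": 0,"az": 0}
    - {"dx": 0.003,"dy": 0,"dz": 0.006,"ax": 0,"ay": 0,"az": 0}
    - {"dx": 0.006,"dy": 0,"dz": 0.006,"ax": 0,"ay": 0,"az": 0}
    - {"dx": 0.009,"dy": 0,"dz": 0.006,"ax": 0,"ay": 0,"az": 0}
    - {"dx": 0.012,"dy": 0,"dz": 0.006,"ax": 0,"ay": 0,"az": 0}
    - {"dx": 0.015,"dy": 0,"dz": 0.006,"ax": 0,"ay": 0,"az": 0}
    - {"dx": 0.018,"dy": 0,"dz": 0.006,"ax": 0,"ay": 0,"az": 0}
    - {"dx": 0.02,"dy": 0,"dz": 0.006,"ax": 0,"ay": 0,"az": 0}

```text
time_s: 7.52
ee_pos: [0.4974, 0.066, -0.0039]
tool_rot: [-3.131, 0.259, 0.001]
ft_force: [-0.8, 0.9, -0.1]
width: 1.003
```

```bash
python3 -c "
from h import *
import cv2
where()
b=bot.grab_frame('wrist')['color']
cv2.imwrite('pics/wrist8.png',b)
"
```

```text
t 7.52 jig mm [-34.1 -17.7] z -3.9 yaw-th deg -0.11 toolz [-0.  0. -1.] F [-0.83  0.86 -0.07] w 1.003 q [-0.01  0.54  1.93  0.    0.68  1.73]
```

View pics/wrist8.png

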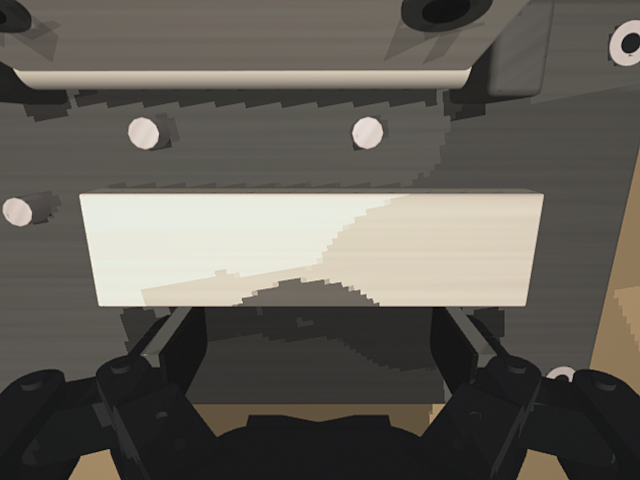

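The plate is squared and in contact with both tips (front edge at row 306, columns 99 to 526). Another 11 mm of push.

Request:
move_arm:
  steps:
    - {"dx": 0.002,"dy": 0,"dz": 0,"ax": 0,"ay": 0,"az": 0}
    - {"dx": 0.004,"dy": 0,"dz": 0,"ax": 0,"ay": 0,"az": 0}
    - {"dx": 0.006,"dy": 0,"dz": 0,"ax": 0,"ay": 0,"az": 0}
    - {"dx": 0.008,"dy": 0,"dz": 0,"ax": 0,"ay": 0,"az": 0}
    - {"dx": 0.009,"dy": 0,"dz": 0,"ax": 0,"ay": 0,"az": 0}
    - {"dx": 0.01,"dy": 0,"dz": 0,"ax": 0,"ay": 0,"az": 0}
    - {"dx": 0.011,"dy": 0,"dz": 0,"ax": 0,"ay": 0,"az": 0}
    - {"dx": 0.011,"dy": 0,"dz": 0,"ax": 0,"ay": 0,"az": 0}
    - {"dx": 0.011,"dy": 0,"dz": 0,"ax": 0,"ay": 0,"az": 0}
    - {"dx": 0.011,"dy": 0,"dz": 0,"ax": 0,"ay": 0,"az": 0}

```text
time_s: 8.4
ee_pos: [0.5083, 0.0642, -0.0039]
tool_rot: [-3.131, 0.259, -0.001]
ft_force: [-0.6, -0.5, 0.5]
width: 1.001
```

```bash
python3 -c "
from h import *
import cv2
where()
b=bot.grab_frame('wrist')['color']
cv2.imwrite('pics/wrist9.png',b)
"
```

```text
t 8.4 jig mm [-23.1 -17.7] z -3.9 yaw-th deg -0.11 toolz [ 0.  0. -1.] F [-0.6  -0.48  0.49] w 1.001 q [-0.01  0.55  1.9   0.    0.69  1.73]
```

View pics/wrist9.png

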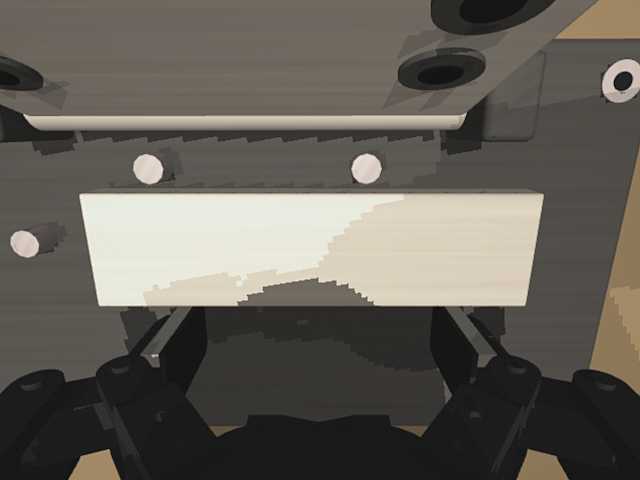

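```bash
python3 -c "
from h import *
f=bot.grab_frame('wrist')
meas(f,[(25,243),(148,168),(367,168)],[(80,195),(543,195),(526,306),(99,306)])
"
```

```text
jig [0.535  0.0786] -0.1634 [0.5 0.2 0.7] plate [  6.8 -17.8] -0.0008 [0.3 0.3 0.6 0.5]
```

Plate at x 6.8 mm, square. Creeping 3.5 mm.

Request:
move_arm:
  steps:
    - {"dx": 0.0005,"dy": 0,"dz": 0,"ax": 0,"ay": 0,"az": 0}
    - {"dx": 0.001,"dy": 0,"dz": 0,"ax": 0,"ay": 0,"az": 0}
    - {"dx": 0.0015,"dy": 0,"dz": 0,"ax": 0,"ay": 0,"az": 0}
    - {"dx": 0.002,"dy": 0,"dz": 0,"ax": 0,"ay": 0,"az": 0}
    - {"dx": 0.0025,"dy": 0,"dz": 0,"ax": 0,"ay": 0,"az": 0}
    - {"dx": 0.003,"dy": 0,"dz": 0,"ax": 0,"ay": 0,"az": 0}
    - {"dx": 0.0033,"dy": 0,"dz": 0,"ax": 0,"ay": 0,"az": 0}
    - {"dx": 0.0035,"dy": 0,"dz": 0,"ax": 0,"ay": 0,"az": 0}
    - {"dx": 0.0035,"dy": 0,"dz": 0,"ax": 0,"ay": 0,"az": 0}
    - {"dx": 0.0035,"dy": 0,"dz": 0,"ax": 0,"ay": 0,"az": 0}

```text
time_s: 9.33
ee_pos: [0.5108, 0.0638, -0.004]
tool_rot: [-3.131, 0.259, 0.002]
ft_force: [-4.2, 1.5, 2.6]
width: 1.003
```

```bash
python3 -c "
from h import *
where()"
```

```text
t 9.33 jig mm [-20.6 -17.8] z -4.0 yaw-th deg -0.1 toolz [-0.001  0.    -1.   ] F [-4.15  1.51  2.63] w 1.003 q [-0.01  0.55  1.9   0.    0.7   1.73]
```

Contact with the back pins: -4 N, and the arm stopped 1 mm short of the commanded pose. Now back off, rise and shut.

Request:
move_arm:
  grip: 1
  steps:
    - {"dx": -0.004,"dy": 0,"dz": 0,"ax": 0,"ay": 0,"az": 0}
    - {"dx": -0.014,"dy": 0,"dz": 0,"ax": 0,"ay": 0,"az": 0}
    - {"dx": -0.02,"dy": 0,"dz": -0.01,"ax": 0,"ay": 0,"az": 0}
    - {"dx": -0.02,"dy": 0.01,"dz": -0.035,"ax": 0,"ay": 0,"az": 0}
    - {"dx": -0.02,"dy": 0.035,"dz": -0.06,"ax": 0,"ay": 0,"az": 0}
    - {"dx": -0.01,"dy": 0.06,"dz": -0.075,"ax": 0,"ay": 0,"az": 0}
    - {"dx": 0.005,"dy": 0.085,"dz": -0.075,"ax": 0,"ay": 0,"az": 0}
    - {"dx": 0.02,"dy": 0.105,"dz": -0.075,"ax": 0,"ay": 0,"az": 0}
    - {"dx": 0.031,"dy": 0.108,"dz": -0.075,"ax": 0,"ay": 0,"az": 0}
    - {"dx": 0.031,"dy": 0.108,"dz": -0.075,"ax": 0,"ay": 0,"az": 0}

```text
time_s: 10.17
ee_pos: [0.5284, -0.05, 0.0718]
tool_rot: [3.13, -0.263, 0.009]
ft_force: [-0.3, 0.2, -0.3]
width: -0.001
```

```bash
python3 -c "
from h import *
import cv2
where()
b=bot.grab_frame('wrist')['color']
cv2.imwrite('pics/wrist10.png',b)
b=bot.grab_frame('scene')['color']
cv2.imwrite('pics/scene10.png',cv2.resize(b[170:310,240:400],(800,700))[:600])
"
```

```text
t 10.17 jig mm [  15.2 -127.2] z 71.8 yaw-th deg -0.26 toolz [ 0.006 -0.001 -1.   ] F [-0.26  0.24 -0.27] w -0.001 q [-0.22  0.44  1.82  0.    0.88  1.51]
```

View pics/wrist10.png

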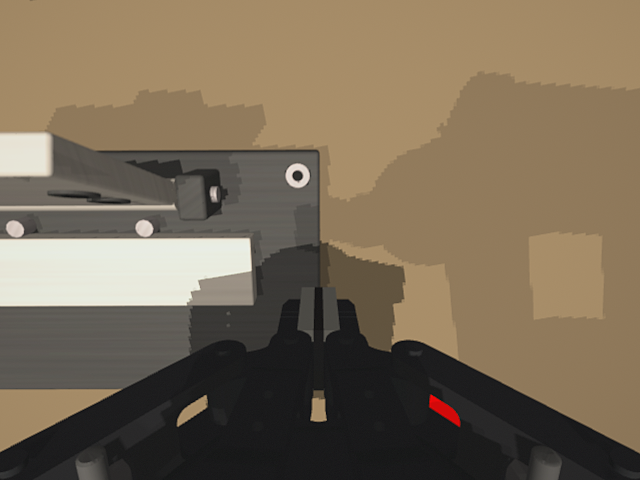

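View pics/scene10.png

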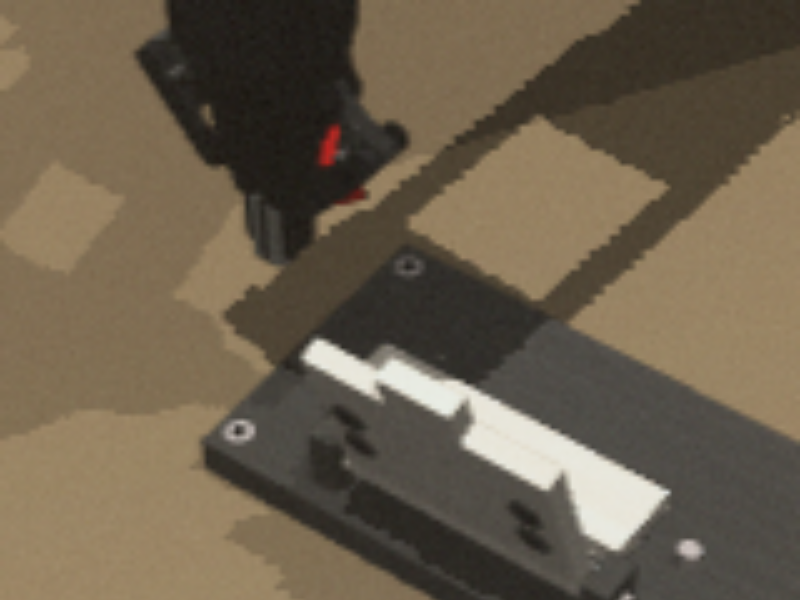

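The fingers are shut. The tip front edge at wrist row 287, columns 300 to 337, puts the tips about 18 mm behind the TCP. The plate is flush along both back pins. I'll lower beside its right end.

Request:
move_arm:
  steps:
    - {"dx": -0.005,"dy": 0,"dz": 0.02,"ax": 0,"ay": 0,"az": 0}
    - {"dx": -0.005,"dy": 0,"dz": 0.04,"ax": 0,"ay": 0,"az": 0}
    - {"dx": -0.005,"dy": 0,"dz": 0.055,"ax": 0,"ay": 0,"az": 0}
    - {"dx": -0.005,"dy": 0,"dz": 0.06,"ax": 0,"ay": 0,"az": 0}
    - {"dx": -0.005,"dy": 0,"dz": 0.064,"ax": 0,"ay": 0,"az": 0}
    - {"dx": -0.005,"dy": -0.004,"dz": 0.064,"ax": 0,"ay": 0,"az": 0}
    - {"dx": -0.005,"dy": -0.008,"dz": 0.064,"ax": 0,"ay": 0,"az": 0}
    - {"dx": -0.005,"dy": -0.012,"dz": 0.064,"ax": 0,"ay": 0,"az": 0}
    - {"dx": -0.005,"dy": -0.015,"dz": 0.064,"ax": 0,"ay": 0,"az": 0}
    - {"dx": -0.005,"dy": -0.015,"dz": 0.064,"ax": 0,"ay": 0,"az": 0}

```text
time_s: 11.1
ee_pos: [0.5225, -0.0316, 0.0077]
tool_rot: [-3.131, 0.258, -0.002]
ft_force: [-0.5, 0.3, -0.0]
width: 0.003
```

```bash
python3 -c "
from h import *
import cv2
where()
b=bot.grab_frame('wrist')['color']
cv2.imwrite('pics/wrist11.png',b)
"
```

```text
t 11.1 jig mm [   6.4 -110. ] z 7.7 yaw-th deg -0.07 toolz [ 0.001  0.    -1.   ] F [-0.49  0.32 -0.03] w 0.003 q [-0.19  0.54  1.87  0.    0.73  1.54]
```

View pics/wrist11.png

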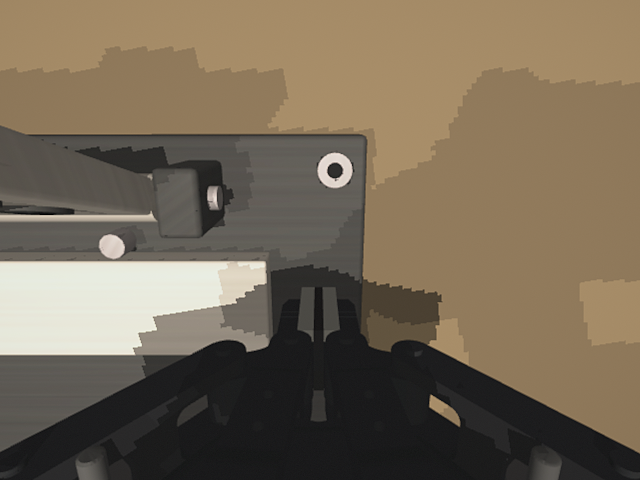

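The finger's left flank (column 280) is just right of the plate end (column 272, rows 261 to 355). Pushing along +y.

Request:
move_arm:
  steps:
    - {"dx": 0.003,"dy": -0.002,"dz": 0,"ax": 0,"ay": 0,"az": 0}
    - {"dx": 0.003,"dy": -0.004,"dz": 0,"ax": 0,"ay": 0,"az": 0}
    - {"dx": 0.003,"dy": -0.006,"dz": 0,"ax": 0,"ay": 0,"az": 0}
    - {"dx": 0.003,"dy": -0.008,"dz": 0,"ax": 0,"ay": 0,"az": 0}
    - {"dx": 0.003,"dy": -0.01,"dz": 0,"ax": 0,"ay": 0,"az": 0}
    - {"dx": 0.003,"dy": -0.012,"dz": 0,"ax": 0,"ay": 0,"az": 0}
    - {"dx": 0.003,"dy": -0.014,"dz": 0,"ax": 0,"ay": 0,"az": 0}
    - {"dx": 0.003,"dy": -0.015,"dz": 0,"ax": 0,"ay": 0,"az": 0}
    - {"dx": 0.003,"dy": -0.016,"dz": 0,"ax": 0,"ay": 0,"az": 0}
    - {"dx": 0.003,"dy": -0.016,"dz": 0,"ax": 0,"ay": 0,"az": 0}

```text
time_s: 11.98
ee_pos: [0.5275, -0.0168, 0.0071]
tool_rot: [-3.131, 0.258, 0.0]
ft_force: [-0.4, -0.5, 0.7]
width: -0.0
```

```bash
python3 -c "
from h import *
import cv2
where()
b=bot.grab_frame('wrist')['color']
cv2.imwrite('pics/wrist12.png',b)
b=bot.grab_frame('top')['color']
cv2.imwrite('pics/top12.png',cv2.resize(b[170:290,200:360],(800,600),interpolation=cv2.INTER_CUBIC))
"
```

```text
t 11.98 jig mm [  9.  -94.6] z 7.1 yaw-th deg -0.1 toolz [-0.  0. -1.] F [-0.4  -0.46  0.7 ] w -0.0 q [-0.16  0.54  1.86  0.    0.74  1.57]
```

View pics/wrist12.png

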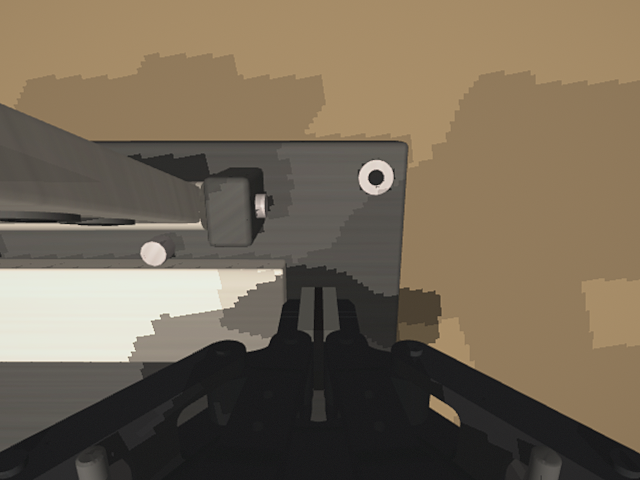

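View pics/top12.png

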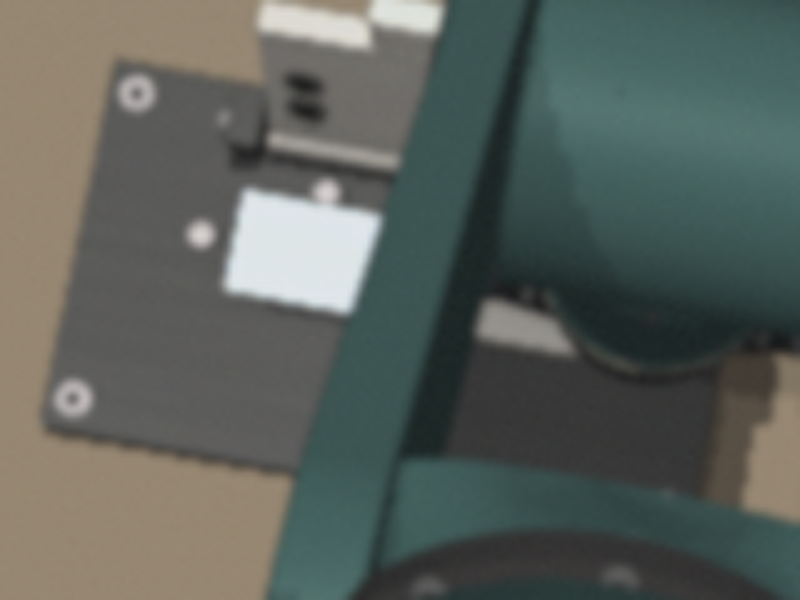

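The plate has moved in y. In the top crop the end pin's edge is at (214,235) and the plate's end at about (234,240), so roughly 8 mm remains.

Request:
move_arm:
  steps:
    - {"dx": 0,"dy": -0.002,"dz": 0,"ax": 0,"ay": 0,"az": 0}
    - {"dx": 0,"dy": -0.003,"dz": 0,"ax": 0,"ay": 0,"az": 0}
    - {"dx": 0,"dy": -0.004,"dz": 0,"ax": 0,"ay": 0,"az": 0}
    - {"dx": 0,"dy": -0.005,"dz": 0,"ax": 0,"ay": 0,"az": 0}
    - {"dx": 0,"dy": -0.006,"dz": 0,"ax": 0,"ay": 0,"az": 0}
    - {"dx": 0,"dy": -0.0065,"dz": 0,"ax": 0,"ay": 0,"az": 0}
    - {"dx": 0,"dy": -0.007,"dz": 0,"ax": 0,"ay": 0,"az": 0}
    - {"dx": 0,"dy": -0.0075,"dz": 0,"ax": 0,"ay": 0,"az": 0}
    - {"dx": 0,"dy": -0.008,"dz": 0,"ax": 0,"ay": 0,"az": 0}
    - {"dx": 0,"dy": -0.008,"dz": 0,"ax": 0,"ay": 0,"az": 0}

```text
time_s: 12.92
ee_pos: [0.5289, -0.009, 0.0071]
tool_rot: [-3.131, 0.259, -0.0]
ft_force: [0.1, -0.7, -0.1]
width: 0.001
```

```bash
python3 -c "
from h import *
import cv2
where()
b=bot.grab_frame('top')['color']
cv2.imwrite('pics/top13.png',cv2.resize(b[190:250,220:300],(800,600),interpolation=cv2.INTER_CUBIC))
"
```

```text
t 12.92 jig mm [  9.1 -86.7] z 7.1 yaw-th deg -0.11 toolz [ 0.  0. -1.] F [ 0.12 -0.74 -0.14] w 0.001 q [-0.15  0.54  1.86  0.    0.74  1.59]
```

View pics/top13.png

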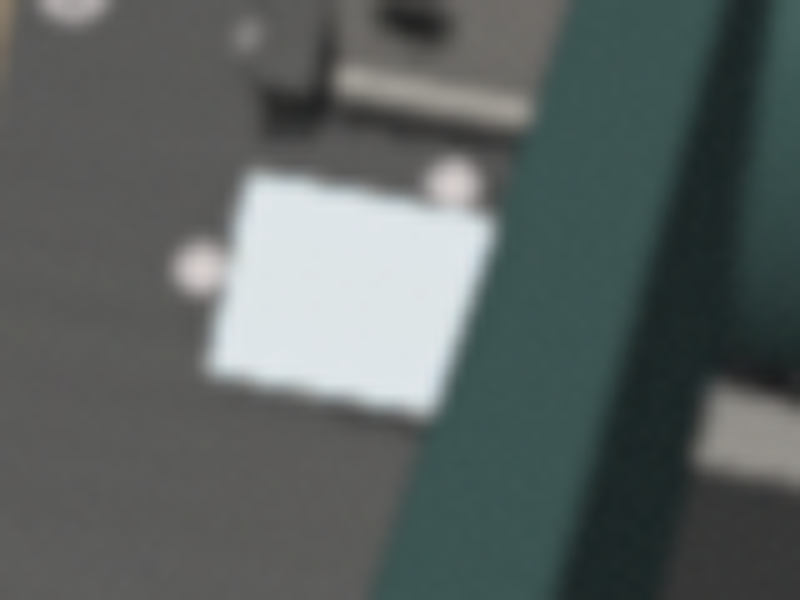

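Plate end nearly at the end pin (198,268), and its back edge touches the left back pin (452,185). Creep the last 2.5 mm to a force contact.

Request:
move_arm:
  steps:
    - {"dx": 0,"dy": -0.0005,"dz": 0,"ax": 0,"ay": 0,"az": 0}
    - {"dx": 0,"dy": -0.001,"dz": 0,"ax": 0,"ay": 0,"az": 0}
    - {"dx": 0,"dy": -0.0012,"dz": 0,"ax": 0,"ay": 0,"az": 0}
    - {"dx": 0,"dy": -0.0014,"dz": 0,"ax": 0,"ay": 0,"az": 0}
    - {"dx": 0,"dy": -0.0016,"dz": 0,"ax": 0,"ay": 0,"az": 0}
    - {"dx": 0,"dy": -0.0018,"dz": 0,"ax": 0,"ay": 0,"az": 0}
    - {"dx": 0,"dy": -0.002,"dz": 0,"ax": 0,"ay": 0,"az": 0}
    - {"dx": 0,"dy": -0.0022,"dz": 0,"ax": 0,"ay": 0,"az": 0}
    - {"dx": 0,"dy": -0.0025,"dz": 0,"ax": 0,"ay": 0,"az": 0}
    - {"dx": 0,"dy": -0.0025,"dz": 0,"ax": 0,"ay": 0,"az": 0}

```text
time_s: 13.8
ee_pos: [0.529, -0.0079, 0.0071]
tool_rot: [3.129, -0.257, -0.001]
ft_force: [-1.8, -7.5, -0.3]
width: -0.001
```

```bash
python3 -c "
from h import *
where()"
```

```text
t 13.8 jig mm [  9.  -85.6] z 7.1 yaw-th deg -0.06 toolz [-0.001 -0.002 -1.   ] F [-1.81 -7.5  -0.27] w -0.001 q [-0.14  0.54  1.86 -0.    0.74  1.59]
```

End-pin contact: -7.5 N, and the arm stopped 1.4 mm short. Now retreat and rise for a check view.

Request:
move_arm:
  steps:
    - {"dx": 0,"dy": 0.006,"dz": 0,"ax": 0,"ay": 0,"az": 0}
    - {"dx": 0,"dy": 0.018,"dz": 0,"ax": 0,"ay": 0,"az": 0}
    - {"dx": 0,"dy": 0.02,"dz": -0.02,"ax": 0,"ay": 0,"az": 0}
    - {"dx": 0,"dy": 0.015,"dz": -0.055,"ax": 0,"ay": 0,"az": 0}
    - {"dx": -0.02,"dy": 0,"dz": -0.08,"ax": 0,"ay": 0,"az": 0}
    - {"dx": -0.04,"dy": -0.025,"dz": -0.1,"ax": 0,"ay": 0,"az": 0}
    - {"dx": -0.055,"dy": -0.05,"dz": -0.12,"ax": 0,"ay": 0,"az": 0}
    - {"dx": -0.065,"dy": -0.07,"dz": -0.14,"ax": 0,"ay": 0,"az": 0}
    - {"dx": -0.065,"dy": -0.085,"dz": -0.15,"ax": 0,"ay": 0,"az": 0}
    - {"dx": -0.065,"dy": -0.085,"dz": -0.15,"ax": 0,"ay": 0,"az": 0}

```text
time_s: 14.63
ee_pos: [0.4807, 0.09, 0.1598]
tool_rot: [-3.129, 0.256, -0.008]
ft_force: [1.4, -0.1, 0.3]
width: 0.005
```

```bash
python3 -c "
from h import *
import cv2
where()
b=bot.grab_frame('wrist')['color']
cv2.imwrite('pics/wrist14.png',b)
"
```

```text
t 14.63 jig mm [-54.6   3.2] z 159.8 yaw-th deg -0.0 toolz [ 0.005  0.002 -1.   ] F [ 1.4  -0.06  0.32] w 0.005 q [0.04 0.26 1.82 0.   1.05 1.78]
```

View pics/wrist14.png

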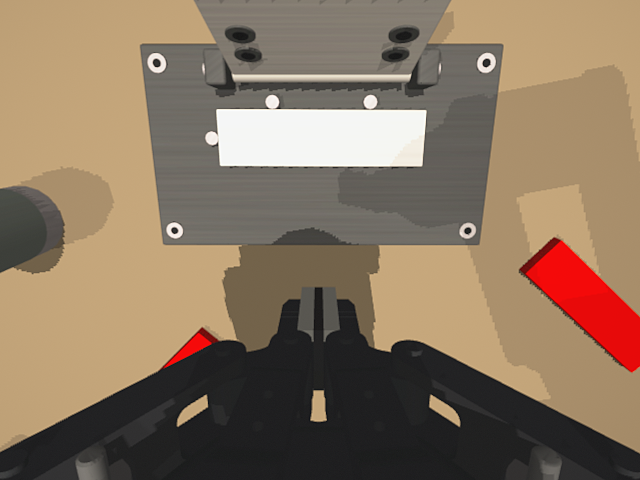

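```bash
python3 -c "
from h import *
import cv2
f=bot.grab_frame('wrist')
meas(f,[(212,138.5),(272,102),(371,102)],[(217.5,109.5),(426.5,110.5),(423,166),(219.5,166)])
cv2.imwrite('pics/wrist15.png',cv2.resize(f['color'][85:185,195:445],None,fx=3.2,fy=3.2,interpolation=cv2.INTER_CUBIC))
"
```

```text
jig [0.534  0.0762] -0.1611 [0.  0.3 0.2] plate [ 9.9 -0.1] -0.0041 [0.9 0.7 0.6 0.4]
```

View pics/wrist15.png

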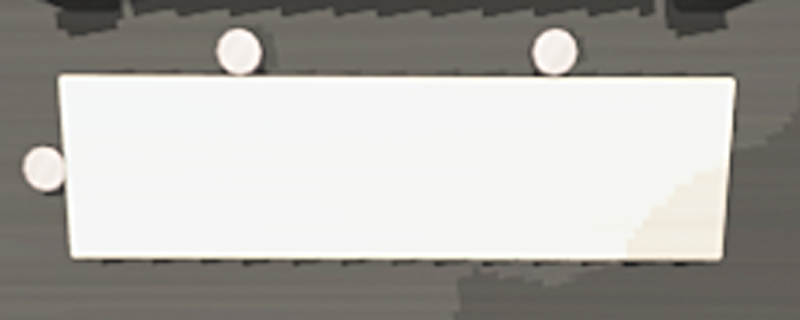

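Measured plate pose is (9.9, -0.1) mm at -0.004 rad. The crop shows it touching both back pins (239,52) and (555,52) and the end pin (44,168). Next, carry the shut fingers over the leaf to behind it.

Request:
move_arm:
  steps:
    - {"dx": 0.0,"dy": 0.001,"dz": -0.02,"ax": 0,"ay": 0,"az": 0}
    - {"dx": 0.01,"dy": 0.002,"dz": -0.03,"ax": 0,"ay": 0,"az": 0}
    - {"dx": 0.035,"dy": 0.003,"dz": -0.03,"ax": 0,"ay": 0,"az": 0}
    - {"dx": 0.065,"dy": 0.003,"dz": -0.03,"ax": 0,"ay": 0,"az": 0}
    - {"dx": 0.095,"dy": 0.003,"dz": -0.03,"ax": 0,"ay": 0,"az": 0}
    - {"dx": 0.125,"dy": 0.003,"dz": -0.03,"ax": 0,"ay": 0,"az": 0}
    - {"dx": 0.155,"dy": 0.003,"dz": -0.03,"ax": 0,"ay": 0,"az": 0}
    - {"dx": 0.18,"dy": 0.003,"dz": -0.03,"ax": 0,"ay": 0,"az": 0}
    - {"dx": 0.2,"dy": 0.003,"dz": -0.03,"ax": 0,"ay": 0,"az": 0}
    - {"dx": 0.2,"dy": 0.003,"dz": -0.03,"ax": 0,"ay": 0,"az": 0}

```text
time_s: 15.57
ee_pos: [0.6795, 0.0491, 0.1849]
tool_rot: [3.13, -0.262, 0.001]
ft_force: [0.8, -1.0, -0.1]
width: -0.001
```

```bash
python3 -c "
from h import *
import cv2
where();go(.145,0,.112)
b=bot.grab_frame('scene')['color']
cv2.imwrite('pics/scene16.png',cv2.resize(b[150:330,230:470],(800,600),interpolation=cv2.INTER_CUBIC))
"
```

```text
t 15.57 jig mm [148.2  -4.9] z 184.9 yaw-th deg -0.24 toolz [ 0.001 -0.    -1.   ] F [ 0.8  -1.   -0.13] w -0.001 q [-0.03  0.5   1.36 -0.    1.28  1.71]
d mm [-3.3 -4.9 72.9] rot deg [ 0.01 -0.05 -0.24]
```

View pics/scene16.png

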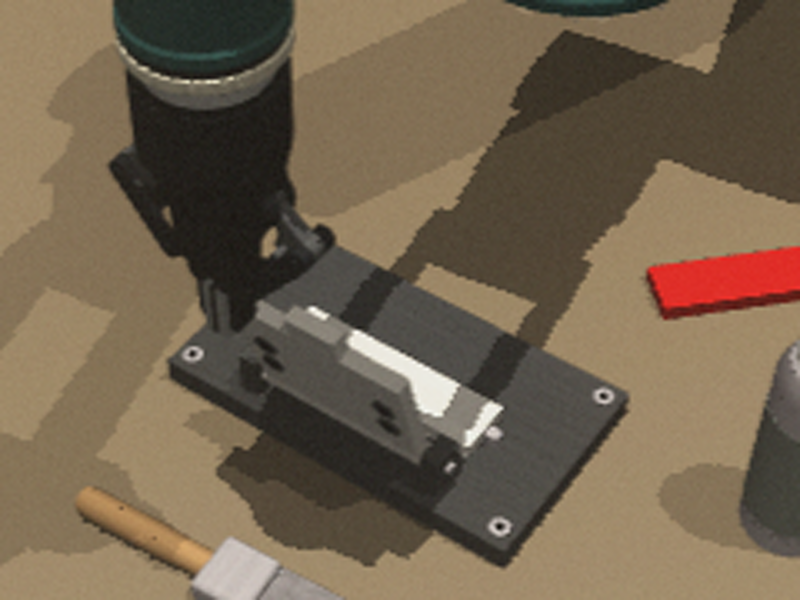

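The hand hangs above and behind the leaf, tips at crop (215,325) but still high. Lowering.

Request:
move_arm:
  steps:
    - {"dx": 0,"dy": -0.001,"dz": 0.02,"ax": 0,"ay": 0,"az": 0}
    - {"dx": 0,"dy": -0.003,"dz": 0.04,"ax": 0,"ay": 0,"az": 0}
    - {"dx": 0,"dy": -0.005,"dz": 0.06,"ax": 0,"ay": 0,"az": 0}
    - {"dx": 0,"dy": -0.005,"dz": 0.07,"ax": 0,"ay": 0,"az": 0}
    - {"dx": 0,"dy": -0.005,"dz": 0.073,"ax": 0,"ay": 0,"az": 0}
    - {"dx": 0,"dy": -0.005,"dz": 0.073,"ax": 0,"ay": 0,"az": 0}
    - {"dx": -0.005,"dy": -0.005,"dz": 0.073,"ax": 0,"ay": 0,"az": 0}
    - {"dx": -0.012,"dy": -0.005,"dz": 0.073,"ax": 0,"ay": 0,"az": 0}
    - {"dx": -0.02,"dy": -0.005,"dz": 0.073,"ax": 0,"ay": 0,"az": 0}
    - {"dx": -0.02,"dy": -0.005,"dz": 0.073,"ax": 0,"ay": 0,"az": 0}

```text
time_s: 16.45
ee_pos: [0.655, 0.0607, 0.1149]
tool_rot: [-3.131, 0.258, 0.001]
ft_force: [-0.3, 0.3, 0.6]
width: -0.003
```

```bash
python3 -c "
from h import *
import cv2
where()
b=bot.grab_frame('scene')['color']
cv2.imwrite('pics/scene17.png',cv2.resize(b[200:300,250:400],(800,533),interpolation=cv2.INTER_CUBIC))
cv2.imwrite('pics/wrist17.png',bot.grab_frame('wrist')['color'])
"
```

```text
t 16.45 jig mm [122.2   2.6] z 114.9 yaw-th deg -0.09 toolz [-0.001  0.    -1.   ] F [-0.25  0.31  0.55] w -0.003 q [-0.01  0.54  1.48  0.    1.12  1.72]
```

View pics/scene17.png

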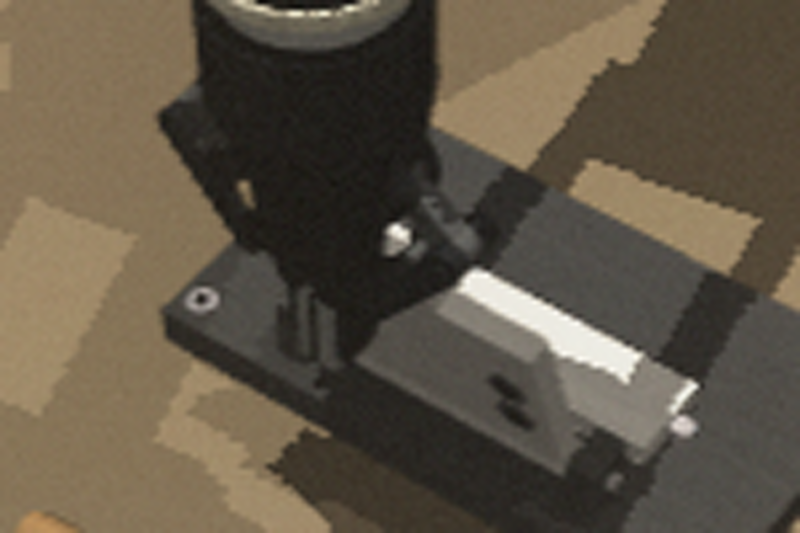

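View pics/wrist17.png

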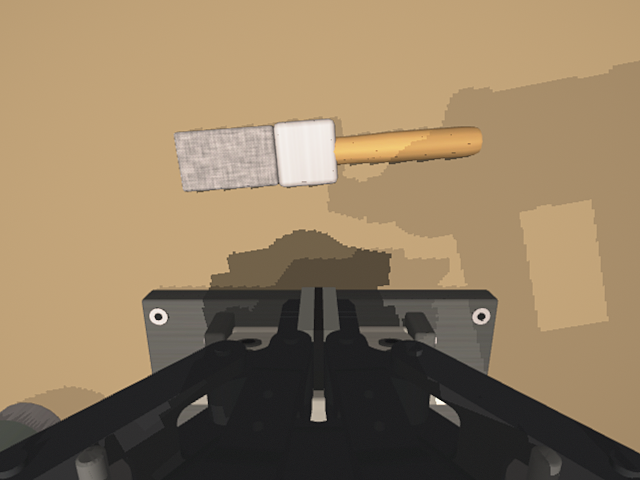

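The fingers stand behind the leaf and the brush is well clear. Pushing -x to bring the leaf upright.

Request:
move_arm:
  steps:
    - {"dx": -0.005,"dy": 0.002,"dz": 0,"ax": 0,"ay": 0,"az": 0}
    - {"dx": -0.01,"dy": 0.002,"dz": 0,"ax": 0,"ay": 0,"az": 0}
    - {"dx": -0.015,"dy": 0.002,"dz": 0,"ax": 0,"ay": 0,"az": 0}
    - {"dx": -0.02,"dy": 0.002,"dz": 0,"ax": 0,"ay": 0,"az": 0}
    - {"dx": -0.025,"dy": 0.002,"dz": 0,"ax": 0,"ay": 0,"az": 0}
    - {"dx": -0.03,"dy": 0.002,"dz": 0,"ax": 0,"ay": 0,"az": 0}
    - {"dx": -0.035,"dy": 0.002,"dz": 0,"ax": 0,"ay": 0,"az": 0}
    - {"dx": -0.04,"dy": 0.002,"dz": 0,"ax": 0,"ay": 0,"az": 0}
    - {"dx": -0.046,"dy": 0.002,"dz": 0,"ax": 0,"ay": 0,"az": 0}
    - {"dx": -0.05,"dy": 0.002,"dz": 0,"ax": 0,"ay": 0,"az": 0}

```text
time_s: 17.38
ee_pos: [0.6064, 0.0667, 0.1141]
tool_rot: [-3.131, 0.259, 0.001]
ft_force: [2.9, -0.2, 1.4]
width: -0.001
```

```bash
python3 -c "
from h import *
import cv2
where()
b=bot.grab_frame('scene')['color']
cv2.imwrite('pics/scene18.png',cv2.resize(b[190:310,250:410],(800,600),interpolation=cv2.INTER_CUBIC))
"
```

```text
t 17.38 jig mm [73.3  0.6] z 114.1 yaw-th deg -0.11 toolz [-0.001  0.    -1.   ] F [ 2.86 -0.21  1.4 ] w -0.001 q [-0.    0.48  1.6   0.    1.07  1.73]
```

View pics/scene18.png

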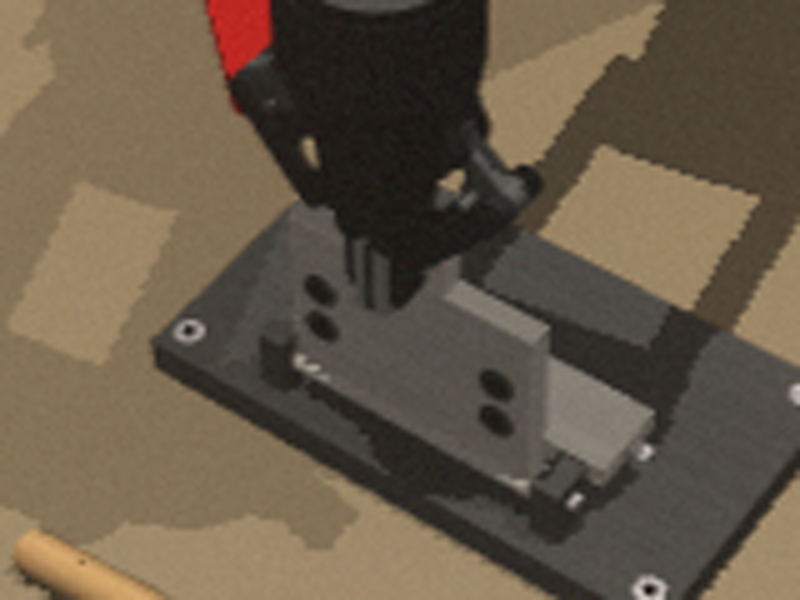

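The leaf is upright with the shut tips against its back face near (375,300). Now follow the arc down.

Request:
move_arm:
  steps:
    - {"dx": -0.0105,"dy": 0,"dz": 0.006,"ax": 0,"ay": 0,"az": 0}
    - {"dx": -0.0195,"dy": 0,"dz": 0.008,"ax": 0,"ay": 0,"az": 0}
    - {"dx": -0.028,"dy": 0,"dz": 0.01,"ax": 0,"ay": 0,"az": 0}
    - {"dx": -0.0365,"dy": 0,"dz": 0.0125,"ax": 0,"ay": 0,"az": 0}
    - {"dx": -0.045,"dy": 0,"dz": 0.016,"ax": 0,"ay": 0,"az": 0}
    - {"dx": -0.0525,"dy": 0,"dz": 0.02,"ax": 0,"ay": 0,"az": 0}
    - {"dx": -0.06,"dy": 0,"dz": 0.0255,"ax": 0,"ay": 0,"az": 0}
    - {"dx": -0.067,"dy": 0,"dz": 0.031,"ax": 0,"ay": 0,"az": 0}
    - {"dx": -0.073,"dy": 0,"dz": 0.038,"ax": 0,"ay": 0,"az": 0}
    - {"dx": -0.078,"dy": 0,"dz": 0.045,"ax": 0,"ay": 0,"az": 0}

```text
time_s: 18.27
ee_pos: [0.5289, 0.0795, 0.0683]
tool_rot: [-3.131, 0.259, 0.002]
ft_force: [-0.2, -1.2, 2.0]
width: -0.002
```

```bash
python3 -c "
from h import *
import cv2
where()
b=bot.grab_frame('scene')['color']
cv2.imwrite('pics/scene19.png',cv2.resize(b[190:310,250:410],(800,600),interpolation=cv2.INTER_CUBIC))
"
```

```text
t 18.27 jig mm [-5.2  0.7] z 68.3 yaw-th deg -0.11 toolz [-0.001  0.    -1.   ] F [-0.24 -1.16  2.02] w -0.002 q [0.02 0.45 1.81 0.   0.89 1.76]
```

View pics/scene19.png

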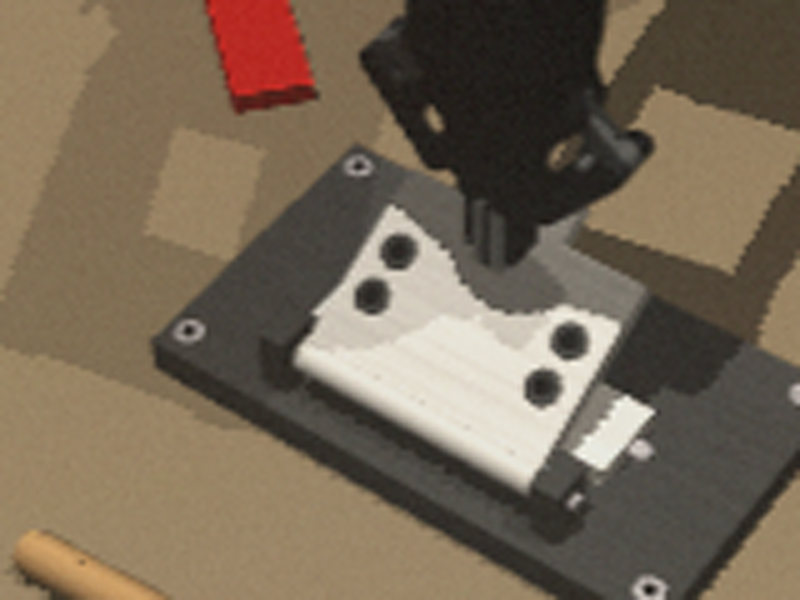

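The leaf is at about 30°. Continue down to closed with a small overpress.

Request:
move_arm:
  steps:
    - {"dx": -0.0025,"dy": 0,"dz": 0.0035,"ax": 0,"ay": 0,"az": 0}
    - {"dx": -0.0045,"dy": 0,"dz": 0.0065,"ax": 0,"ay": 0,"az": 0}
    - {"dx": -0.0065,"dy": 0,"dz": 0.011,"ax": 0,"ay": 0,"az": 0}
    - {"dx": -0.0085,"dy": 0,"dz": 0.015,"ax": 0,"ay": 0,"az": 0}
    - {"dx": -0.01,"dy": 0,"dz": 0.019,"ax": 0,"ay": 0,"az": 0}
    - {"dx": -0.011,"dy": 0,"dz": 0.0235,"ax": 0,"ay": 0,"az": 0}
    - {"dx": -0.012,"dy": 0,"dz": 0.028,"ax": 0,"ay": 0,"az": 0}
    - {"dx": -0.013,"dy": 0,"dz": 0.032,"ax": 0,"ay": 0,"az": 0}
    - {"dx": -0.0135,"dy": 0,"dz": 0.036,"ax": 0,"ay": 0,"az": 0}
    - {"dx": -0.014,"dy": 0,"dz": 0.038,"ax": 0,"ay": 0,"az": 0}

```text
time_s: 19.15
ee_pos: [0.517, 0.0816, 0.0311]
tool_rot: [-3.131, 0.259, -0.001]
ft_force: [-4.8, -0.8, 31.7]
width: 0.002
```

```bash
python3 -c "
from h import *
import cv2
where()
b=bot.grab_frame('scene')['color']
cv2.imwrite('pics/scene20.png',cv2.resize(b[190:310,250:410],(800,600),interpolation=cv2.INTER_CUBIC))
"
```

```text
t 19.15 jig mm [-17.4   0.8] z 31.1 yaw-th deg -0.11 toolz [ 0.001  0.    -1.   ] F [-4.76 -0.84 31.74] w 0.002 q [0.02 0.5  1.86 0.   0.79 1.76]
```

View pics/scene20.png

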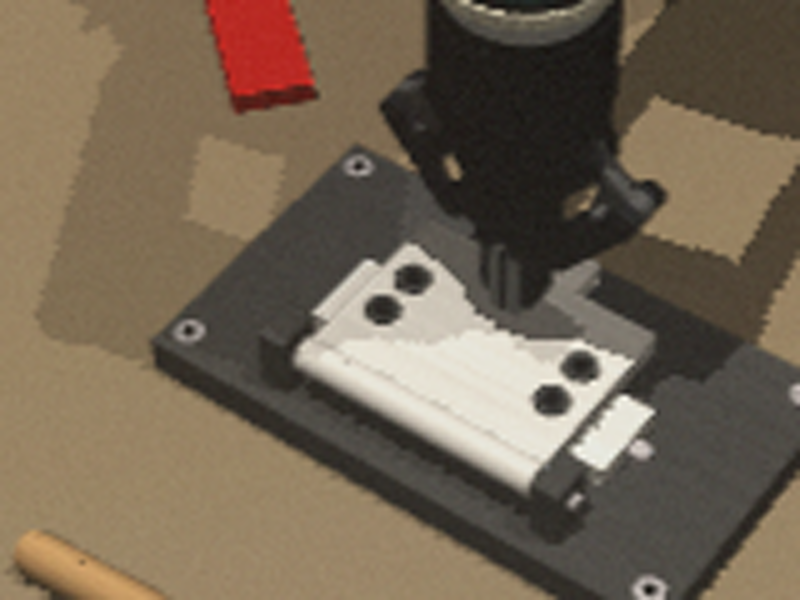

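31.7 N upward means the leaf is on its stop, and it looks flat. Lift straight up and back to check.

Request:
move_arm:
  steps:
    - {"dx": 0,"dy": 0,"dz": -0.005,"ax": 0,"ay": 0,"az": 0}
    - {"dx": 0,"dy": 0,"dz": -0.02,"ax": 0,"ay": 0,"az": 0}
    - {"dx": 0,"dy": 0,"dz": -0.045,"ax": 0,"ay": 0,"az": 0}
    - {"dx": 0,"dy": 0,"dz": -0.075,"ax": 0,"ay": 0,"az": 0}
    - {"dx": -0.01,"dy": 0,"dz": -0.1,"ax": 0,"ay": 0,"az": 0}
    - {"dx": -0.03,"dy": 0,"dz": -0.125,"ax": 0,"ay": 0,"az": 0}
    - {"dx": -0.05,"dy": 0,"dz": -0.14,"ax": 0,"ay": 0,"az": 0}
    - {"dx": -0.07,"dy": 0,"dz": -0.14,"ax": 0,"ay": 0,"az": 0}
    - {"dx": -0.09,"dy": 0,"dz": -0.14,"ax": 0,"ay": 0,"az": 0}
    - {"dx": -0.09,"dy": 0,"dz": -0.14,"ax": 0,"ay": 0,"az": 0}

```text
time_s: 20.03
ee_pos: [0.4227, 0.0968, 0.1709]
tool_rot: [3.131, -0.258, -0.007]
ft_force: [-0.3, 0.6, 0.6]
width: 0.004
```

```bash
python3 -c "
from h import *
import cv2
where()
b=bot.grab_frame('scene');cv2.imwrite('pics/scene21.png',cv2.resize(b['color'][190:310,250:410],(800,600),interpolation=cv2.INTER_CUBIC))
f=bot.grab_frame('wrist');cv2.imwrite('pics/wrist21.png',f['color'])
h=np.array([*(O+MJ@[.055,0]),.0395])
for a in (0,.05,.1):
  for y in (-.018,.018): 
    X=np.array([*(O+MJ@[.055-.111*np.cos(a)+.006*np.sin(a),y]),.0395+.111*np.sin(a)+.006*np.cos(a)])
    print(a,y,((proj(b,X)-[250,190])*5).round(1),proj(f,X).round(1))
"
```

```text
t 20.03 jig mm [-112.9    0.5] z 170.9 yaw-th deg -0.07 toolz [-0.004  0.    -1.   ] F [-0.27  0.55  0.6 ] w 0.004 q [0.07 0.18 1.91 0.   1.06 1.8 ]
0 -0.018 [527.4 226.1] [341.9 152.8]
0 0.018 [596.6 261. ] [292.6 152.9]
0.05 -0.018 [527.1 218. ] [342.4 152.7]
0.05 0.018 [596.6 252.9] [292.1 152.7]
0.1 -0.018 [526.5 210.2] [342.9 152.1]
0.1 0.018 [596.2 245.1] [291.6 152.2]
```

View pics/scene21.png

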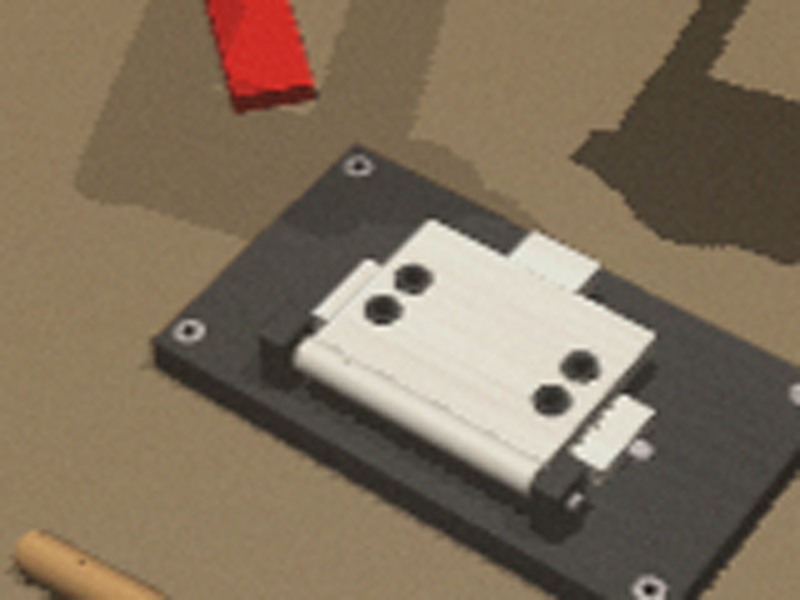

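View pics/wrist21.png

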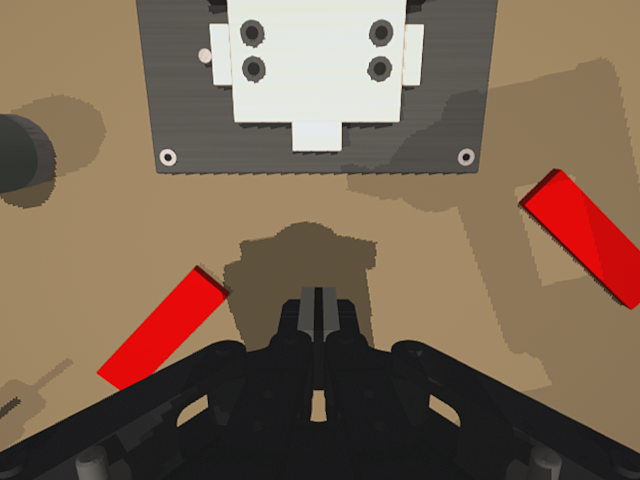

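```bash
python3 -c "
from h import *
import cv2
b=bot.grab_frame('scene')
for s in ((-.062,-.118),(.062,-.118),(.062,.118)):
  print('screw',((proj(b,np.array([*(O+MJ@s),.02]))-[250,190])*5).round(1))
f=bot.grab_frame('wrist')
o,th,M,r=fit([(-.062,.118),(-.062,-.118),(.010,.080)],[ray(f,(168,157),.02),ray(f,(466,157),.02),ray(f,(205,56),.03)]);print(o,th,r)
PL=[ray(f,p,.032) for p in[(210,24),(424,25),(420,84),(213,85)]]
po,pt,_,r=fit([(.02,.075),(.02,-.075),(-.02,-.075),(-.02,.075)],PL)
print(M.T@(po-o)*1e3,pt-th,r)
t=bot.grab_frame('top')['color'];cv2.imwrite('pics/top22.png',cv2.resize(t[90:330,60:560],(800,384)))
cv2.imwrite('pics/wrist22.png',cv2.resize(f['color'][0:120,190:440],(800,384),interpolation=cv2.INTER_CUBIC))
"
```

```text
screw [353.7 165.9]
screw [184.5 330.7]
screw [643.8 588.6]
[0.53871579 0.07799243] -0.16332257403511416 [0.00081243 0.00121623 0.00040464]
[10.24780358 -0.16882036] -0.0014129752871173684 [0.0002043  0.00071712 0.00085158 0.00076587]
```

View pics/top22.png

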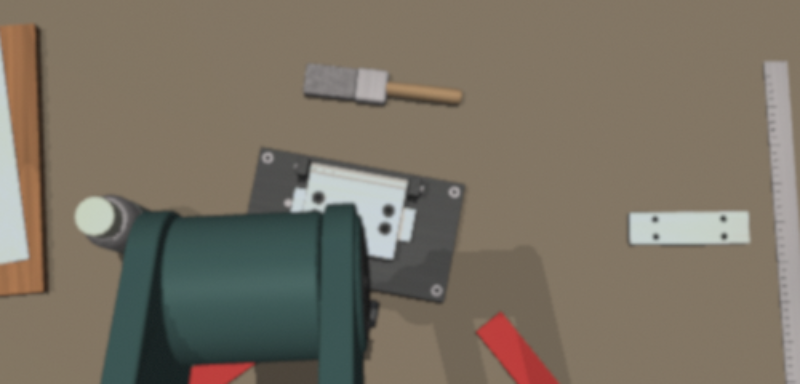

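View pics/wrist22.png

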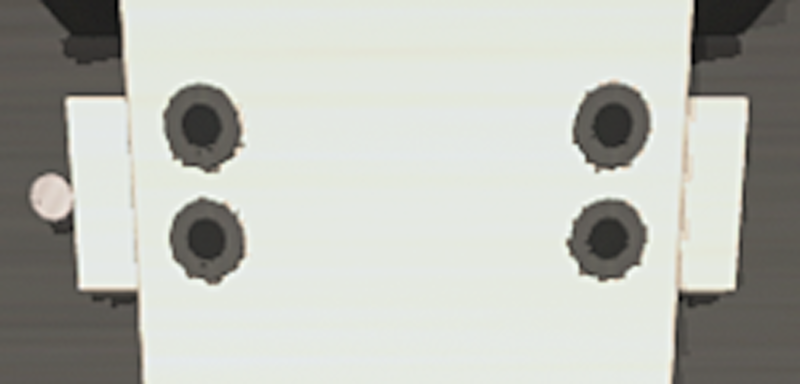

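In the top view the brush (380,85), can (95,215) and drilled plate (690,228) have not moved. The plate still touches the end pin at (50,195) in the wrist crop. The tab corners match the projection for a leaf angle of 0, to within a pixel. The hand is clear, so I'm handing in.

```bash
python3 -c "
from rig import bot
print(bot.close_job(), bot.get_obs()['time_s'])"
```

```text
the job is handed in; nothing more can be done
the job is handed in; nothing more can be done
```

The drill jig is loaded: the plate sits against all three pins and the leaf is closed on top of it. I handed the job in at about 20 s of robot time; the system reported no verdict.

- **Plate:** I pushed it back with both open fingertips until it met the back pins at about 4 N. Then I pushed it along with the shut fingertips until it met the end pin at about 7.5 N. With the leaf still open it measured (9.9, -0.1) mm in the jig frame, 0.004 rad off square. After closing it measured (10.2, -0.2) mm and 0.001 rad.
- **Leaf:** I pushed it over from behind and down to its stop, where the reaction was about 32 N. The corners of its finger tab then matched a leaf angle of 0 rad to within a camera pixel.
- **Bystanders and hand:** The brush, can and drilled plate look unmoved in the top view, checked by eye rather than measured. The hand is clear in front of the jig.

**Checks that disagreed:**
- The fingertips sit about 30 mm (open) and 18 mm (shut) behind the TCP, not ahead of it as `tips_ahead` states. My first push therefore passed over the plate without touching it; I corrected the height from the images.
- The three cameras place the jig 2 to 5 mm apart, so I measured the plate relative to the pins and screws in each image instead.

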